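# Close a shielded radio module and probe it through its cover

## Robot

A 6-joint arm with a two-finger parallel gripper is mounted at the origin on the work surface. World frame = base frame: x ahead of the robot, y to its left, z up, the work surface at z = 0. Lengths are in m, angles in rad, forces in N, time in s.
With the tool pointing down it reaches from about 0.375 to 0.825 m from the base axis. Payload 5.5 kg.
Tool frame: the origin (TCP) lies where the fingers leave the gripper's body, on its centre line; the fingertips stand 73 mm ahead of it and the grasp point (between the pads) lies 54 mm ahead of it; y points along the fingers, z is the direction in which the jaws open and shut, and the axes are right-handed (so a half turn about y gives the same grasp; the last joint's range is limited). The gripper opens to 85 mm and grips with 20 to 120 N. Pads are 22 mm wide; open, the fingers measure 114 mm over their backs; the gripper's body (76 mm by 85 mm) begins 54 mm behind the grasp point. The pads swing forward as they close: fully open they stand 13 mm farther back than shut.
Start: joints at [1.337, 0.314, -0.047, 1.21, 0, 1.571], TCP at [0.139, 0.584, 0.304] pointing down, gripper open.
Joint ranges: [-2.67, 2.67], [-0.69, 1.73], [-1.03, 1.25], [-2.08, 2.16], [-1.42, 1.45], [-3.14, 3.14]. Speed limits (rad/s): [2.39, 2.39, 3.01, 3.14, 3.14, 3.14].

## Interface

Orientations are given as [roll, pitch, yaw] about the fixed x, y, z axes, in that order (R = Rz(yaw) Ry(pitch) Rx(roll)).
In Python, from cell import arm gives the robot as it stands.
- The arm moves only by the tool servo_tool, never from a script. Its argument "steps" is a list of rows, each a list of 7 numbers: the turn, a rotation vector about the tool's x, y, z in rad, then the shift along the tool's x, y, z in cm, then the finger opening in cm, from 0 to 8.54. In form: [[wx, wy, wz, dx, dy, dz, hand], ...]. A call has 1 to 10 rows; each row shifts and turns the pose as measured when the row begins, along the tool's axes as they then stand; what a row does not reach is not made up. A row lasts 1/12 s, in which the tool goes at most 41.7 mm and 7.16 degrees, less where a joint would pass 70% of its speed; a pose out of reach is approached as far as the arm can. A call is refused whole if a number of a shift passes 4.17 or a number of a turn 0.125, either way. A call with a gripper value outside its range is refused whole. The fingers move at their own pace and stop on an object; "squeeze" is the grip in N (left out, the last holds). Time passes only in rows, so rows that do not move let the fingers close. It gives the time, the measured TCP pose, the force and the opening at its end, in the units of the state.
- arm.observe(): the state, without advancing time (a new reading comes with each control period).
- arm.snapshot(name): name is "scene" or "top"; returns (picture, depth): 420x560x3 uint8, blue, green, red; 420x560 float32, m along the optical axis (not along the pixel's ray), 0 where there is no reading.
- arm.camera_params(name): a dict with "fov_y" (degrees; the focal length in pixels is half the picture's height over the tangent of half this angle, whatever the lens; pixels are square), "cx", "cy" (the principal point, pixels), "rvec" (rotation vector, rad) and "tvec" (3), from world to camera coordinates, as OpenCV has them. Camera axes: x right, y down, z forward; pixel columns grow to the right and rows downward; lengths in m; the calibration is good to about 2 mm. A picture is of the moment at which its call begins. camera_params takes no time and is no camera call.
- arm.job_done(): hands the job in, once; it reports no verdict.
The state is a dict: "time": time; "qpos": joint angles; "qvel": joint speeds; "effort": joint torques, N m; "tool_pos": TCP position; "orientation": TCP orientation; "force": force on the tool from outside, world axes, zero at the start; "moment": the same for the moment, N m; "finger_gap": finger opening in m.
Only numpy, scipy, OpenCV 4.12 (cv2) and the standard library are available. Lean on these libraries where they do the work, as an engineer would, in place of code of your own. Each camera call takes 0.05 s, during which the arm holds its last target.

## Task

Close up the radio module in the bench holder for a live check: set the open shield frame on it and then the thick cover on the frame, square and with edges flush all round, the cover's hole over the gold test pad, putting each down rather than dropping it. Then take the red tester pen from its stand, lower its needle upright through the hole without touching the metal cover, which would short it, and finish while still holding the pen there, centred in the hole, with its sprung tip pressed lightly on the pad. Leave the other things on the bench where they are.

Things in the scene. Friction and masses are not known exactly. Their poses are not given: they have to be found in the camera images.
- module: Base of the radio module: aluminium tray 96 (x) by 56 (y) mm, fixed in a low dark holder 160 by 62 mm that shows at its two ends (lower than the tray). It does not move. Origin on the bench under the tray's centre; x along its length, z up. The tray's flat rim (6 mm wide walls) is 24 mm above the bench; a green board lies 5.5 mm below the rim.
- test_pad: Gold round test pad, 14 mm diameter, on the module's board. Origin at the pad's underside centre, 18 mm from the module's centre towards its +x end; the pad's top is 1.5 mm above this origin, 20 mm above the bench, so 26 mm below the top of the fitted cover. Fixed.
- frame: Loose shield frame: aluminium rectangular ring 96 (x) by 56 (y) mm outside, 14 mm high, walls 6 mm, open window, about 63 g. Origin at the centre of its underside, x along its length, z up. Either end may face the module's +x end. Lies on the bench at the start; fits on the module's rim, there are no pins.
- cover: Loose cover: solid aluminium plate 96 (x) by 56 (y) mm, 8 mm thick, about 80 to 155 g, with one round through hole of 16 mm diameter, its centre 18 mm from the plate's centre towards +x. Origin at the centre of its underside, x along its length, z up. Lies on the bench at the start, flat side down; goes on top of the frame.
- cover_hole (a point): Centre of the cover's hole at the cover's top face (18 mm along the cover's +x from its centre, 8 mm above its underside).
- stand: Pen stand: dark square block 64 by 64 mm on a rubber foot 74 by 74 mm, top 66 mm above the bench, with one 14 mm hole 62 mm deep in the middle of its top. Fixed. Origin on the bench under its centre.
- pen: Red tester pen, 70 g, needle down in the stand, its guard resting on the stand's top. Origin: underside centre of the black finger guard (disc 24 mm across, 4 mm thick); z up the pen. Above it a round red handle, 15 mm across, to 74 mm above the origin (top 4 mm: 13 mm black cap). Below it a steel needle, 5 mm across, 42 mm long, then a sprung gold tip, 3.2 mm across, 8 mm more.
- pen_tip (a point): End of the pen's tip when fully sprung out, 50 mm below the pen's origin on its axis (the point is fixed to the pen; it does not move with the spring).
- plunger (a joint): How far the sprung tip is pressed in: 0 sprung out, 0.006 m fully in. It starts to move at 1.5 N and takes 4.5 N to go fully in.
- screw_dish: Bystander: round steel dish, 64 mm in diameter, 14 mm high, holding screws. Origin under its centre.
- flux_jar: Bystander: brown jar with white lid, 54 mm in diameter, 50 mm high. Origin under its centre.
- screwdriver: Bystander: screwdriver with green handle, 170 mm long, lying along its x.
- tweezers: Bystander: steel tweezers, 130 mm long, 10 mm high, lying along their x. Origin under the middle.
- solder_spool: Bystander: grey spool of solder, 60 mm in diameter, 45 mm high. Origin under its centre.
- wool_tin: Bystander: grey tin with brass wool, 68 mm in diameter, about 38 mm high. Origin under its centre.
Mind the look-alikes: they are no part of the job. What is shaped like the cover but orange or turquoise is not meant.

How it is judged:
By the outcome, as a careful person would: the job done as asked, in the order asked, and still so for the second after the job is handed in, while the arm keeps its last pose, push and grip.
It also fails if it takes over 72 s, if anything falls off the work surface, if the arm or the gripper's body presses on something with over 40 N, if the wrist force passes 120 N, or if a joint passes its speed limit or range.

## Working session

There is one attempt and no reset: what is moved stays moved. The work goes in short steps, Python scripts to look and compute and a tool call to move; the robot and the scene stay as the last step left them, time stands still between calls to the robot, and variables do not carry over. Pictures are saved under pics/ and viewed, and the job is handed in when it is done.

Besides the shell and the picture viewer there is one more tool, called after "Request:" by a JSON object that holds its "op" and its "data", one argument or row to a line. servo_tool: Moves the arm, as the interface text tells. Its arguments: {"type":"object","properties":{"steps":{"type":"array","items":{"type":"array","items":{"type":"number"}}},"squeeze":{"type":"number"}},"required":["steps"]}

```bash
ls; mkdir -p pics; python3 - <<'E'
from cell import arm
import cv2,numpy as np
s=arm.observe();print(s)
for n in("scene","top"):
    p,d=arm.snapshot(n);cv2.imwrite(f"pics/{n}0.png",p);np.save(f"pics/{n}0.npy",d);print(n,arm.camera_params(n))
E
```

```text
pics
{'time': 0.0, 'qpos': array([ 1.33700312e+00,  3.14236807e-01, -4.81016579e-02,  1.21020300e+00,
        3.99426737e-06,  1.57080425e+00]), 'qvel': array([-0.00068059, -0.00099898, -0.00024168, -0.00056157, -0.0014895 ,
        0.0005736 ]), 'effort': array([-3.77838405e-04, -5.39593542e+01,  3.39744222e+01,  1.93095789e-02,
       -8.47394381e-05, -3.52955212e-06]), 'tool_pos': array([0.13889227, 0.58322251, 0.3030181 ]), 'orientation': array([-1.57254146e+00,  3.98042820e-06, -2.33801141e-01]), 'force': array([-0.23865971, -0.43600848,  0.21795757]), 'moment': array([-0.00379498, -0.02548128,  0.01924638]), 'finger_gap': 0.08534680917669583}
scene {'fov_y': 54.86254114430531, 'cx': 279.3700352145822, 'cy': 202.22860993755128, 'rvec': array([ 1.49431529,  2.1418956 , -0.82648108]), 'tvec': array([ 0.13263736, -0.31906892,  1.28885765])}
top {'fov_y': 53.85696940635602, 'cx': 266.3106707129511, 'cy': 212.87676569499604, 'rvec': array([ 2.1379262 , -2.17779456,  0.0701677 ]), 'tvec': array([0.08847364, 0.51747192, 0.95526927])}
```

View pics/scene0.png

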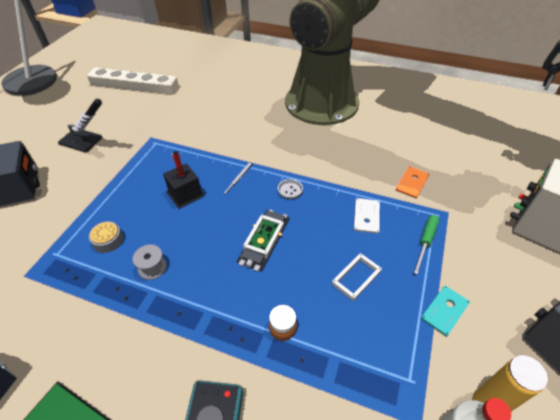

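View pics/top0.png

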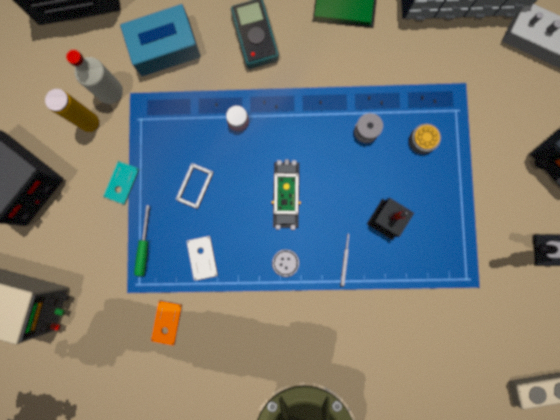

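```bash
cat > h.py <<'E'
import cv2,numpy as np
from scipy.spatial.transform import Rotation as Ro
from cell import arm
def cam(n):
    c=arm.camera_params(n);f=210/np.tan(np.radians(c['fov_y']/2))
    K=np.array([[f,0,c['cx']],[0,f,c['cy']],[0,0,1.]]);R=cv2.Rodrigues(np.array(c['rvec']))[0]
    return K,R,np.array(c['tvec'])
def proj(n,P):
    K,R,t=cam(n);q=(np.atleast_2d(P)@R.T+t)@K.T;return q[:,:2]/q[:,2:]
def unz(n,uv,z):
    K,R,t=cam(n);o=-R.T@t;uv=np.atleast_2d(uv)
    d=(np.c_[uv,np.ones(len(uv))]@np.linalg.inv(K).T)@R
    return o+d*((z-o[2])/d[:,2])[:,None]
def und(n,uv,d):
    K,R,t=cam(n);uv=np.atleast_2d(uv)
    q=(np.c_[uv,np.ones(len(uv))]@np.linalg.inv(K).T)*np.asarray([d[int(round(v)),int(round(u))] for u,v in uv])[:,None]
    return (q-t)@R
def crop(p,x,y,w,h,s,out):
    cv2.imwrite(out,cv2.resize(p[y:y+h,x:x+w],None,fx=s,fy=s,interpolation=cv2.INTER_CUBIC))
E
python3 - <<'E'
from h import *
np.set_printoptions(precision=4,suppress=True)
p=cv2.imread("pics/top0.png");d=np.load("pics/top0.npy")
ps=cv2.imread("pics/scene0.png");ds=np.load("pics/scene0.npy")
crop(p,165,145,100,100,6,"pics/c1.png")
crop(p,240,145,100,100,6,"pics/c2.png")
crop(p,170,215,100,75,7,"pics/c3.png")
crop(p,350,170,80,80,7,"pics/c4.png")
crop(ps,320,180,80,125,4.5,"pics/s1.png")
crop(ps,220,190,80,90,6,"pics/s2.png")
crop(ps,140,135,90,90,6,"pics/s3.png")
print(und("top",[(230,200),(330,250),(370,127),(235,115),(289,170),(286,190),(200,245),(60,240),(460,250)],d))
print(und("scene",[(300,210),(210,260),(283,315),(265,250),(370,205)],ds))
print(proj("top",[[.139,.584,.2],[0,0,0]]),proj("scene",[[0,0,0],[.139,.584,.2]]))
E
```

```text
[[ 0.5549  0.168   0.001 ]
 [ 0.4288 -0.0717  0.0026]
 [ 0.7146 -0.1687  0.048 ]
 [ 0.7507  0.1483  0.0528]
 [ 0.6223  0.0227  0.0195]
 [ 0.574   0.0309  0.0181]
 [ 0.4461  0.2403  0.01  ]
 [ 0.4645  0.5868  0.0032]
 [ 0.4235 -0.3794  0.0019]]
[[ 0.4528  0.0807 -0.0003]
 [ 0.6591 -0.0596  0.0004]
 [ 0.7493  0.1451  0.0509]
 [ 0.6041  0.0498  0.0183]
 [ 0.3851  0.2379  0.0067]]
[[  1.5991 408.2137]
 [304.6004 436.8292]] [[321.0068 102.0684]
 [558.173  110.6624]]
```

View pics/c1.png

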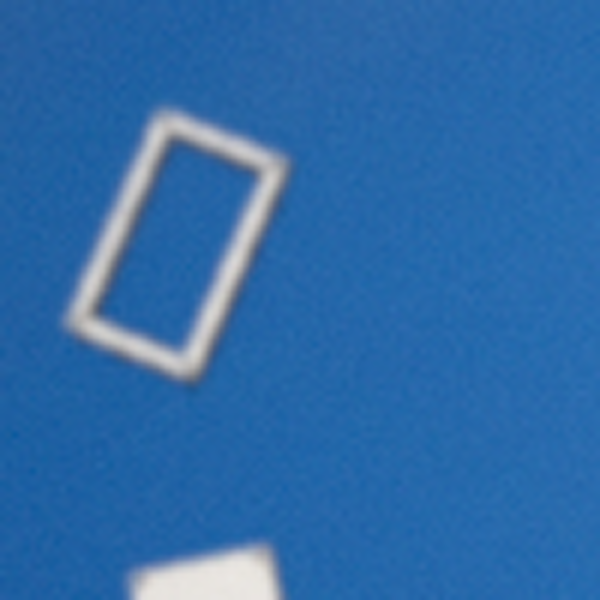

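View pics/c2.png

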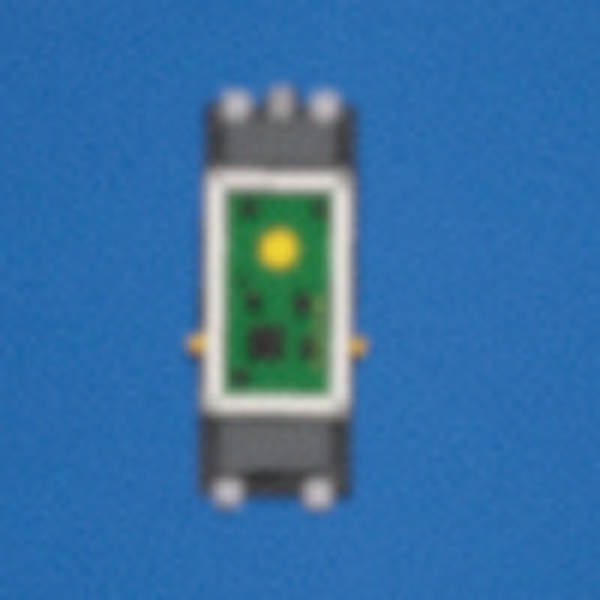

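View pics/c3.png

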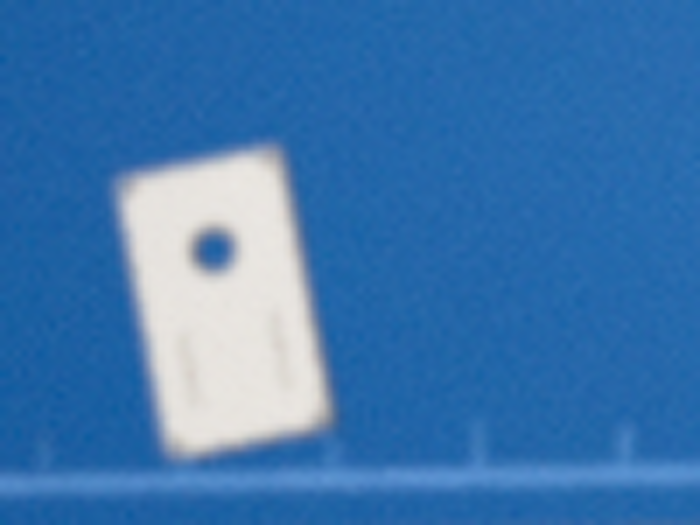

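View pics/c4.png

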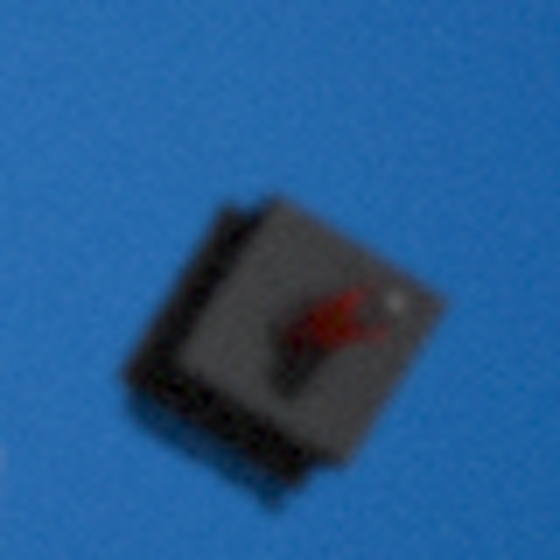

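View pics/s1.png

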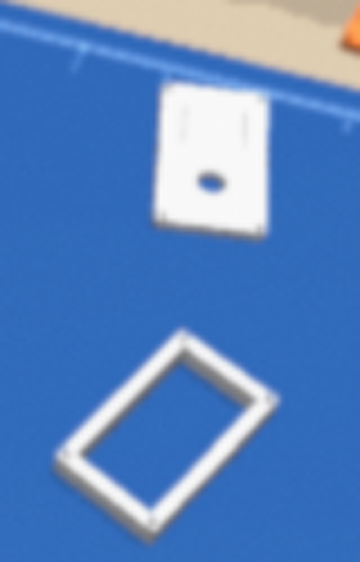

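View pics/s2.png

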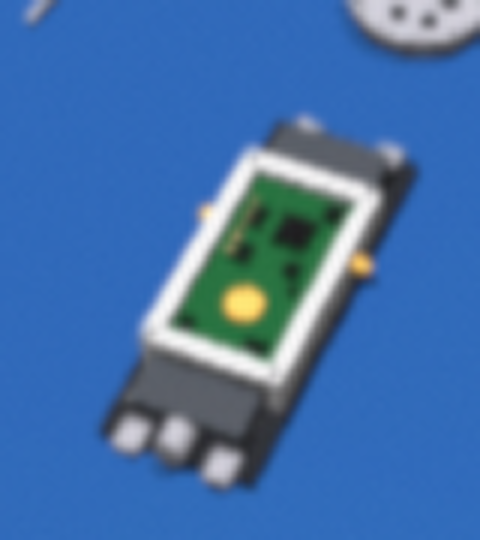

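View pics/s3.png

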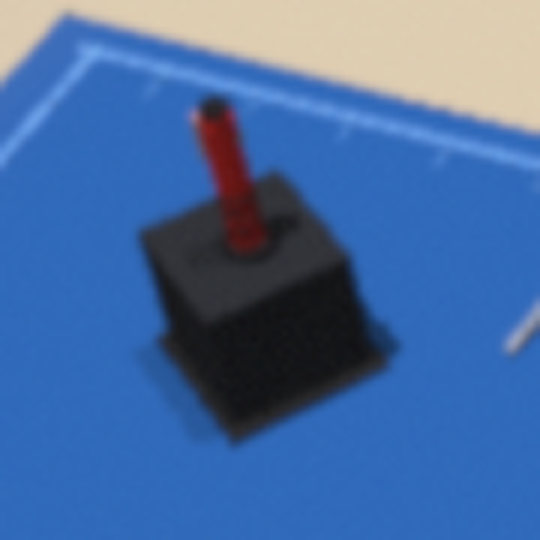

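```bash
cat >> h.py <<'E'
from scipy.optimize import minimize
S=8
def rectpts(L,W,pose,z):
    x,y,a=pose[:3];c,s=np.cos(a),np.sin(a)
    q=np.array([[L,W],[-L,W],[-L,-W],[L,-W]])/2
    return np.c_[x+q[:,0]*c-q[:,1]*s,y+q[:,0]*s+q[:,1]*c,np.full(4,z)]
def render(n,pose,z,spec,box):
    x0,y0,w,h=box;m=np.zeros((h*S,w*S),np.float32)
    for kind,arg,v in spec:
        if kind=='r': P=rectpts(arg[0],arg[1],pose,z+(arg[2] if len(arg)>2 else 0))
        else:
            r,off,dz=arg;t=np.linspace(0,2*np.pi,40)
            X=off+r*np.cos(t);Y=r*np.sin(t);c,s=np.cos(pose[2]),np.sin(pose[2])
            P=np.c_[pose[0]+X*c-Y*s,pose[1]+X*s+Y*c,np.full(40,z+dz)]
        uv=(proj(n,P)-[x0,y0]+.5)*S-.5
        cv2.fillPoly(m,[np.round(uv*16).astype(np.int32)],v,shift=4)
    m=cv2.GaussianBlur(m,(0,0),0.7*S)
    return cv2.resize(m,(w,h),interpolation=cv2.INTER_AREA)
def fit(n,img,pose0,z,spec,pad=6,ch=2):
    uv=proj(n,rectpts(.096,.056,pose0,z));a=np.floor(uv.min(0))-pad;b=np.ceil(uv.max(0))+pad
    box=(int(a[0]),int(a[1]),int(b[0]-a[0]),int(b[1]-a[1]))
    I=img[box[1]:box[1]+box[3],box[0]:box[0]+box[2],ch].astype(float)
    def cost(q):
        p=[q[0]*1e-3,q[1]*1e-3,q[2]*.02]
        m=render(n,p,z,spec,box)
        A=np.c_[m.ravel(),np.ones(m.size)];k,r,_,_=np.linalg.lstsq(A,I.ravel(),rcond=None)
        return np.sqrt(np.mean((A@k-I.ravel())**2))
    q0=np.array([pose0[0]*1e3,pose0[1]*1e3,pose0[2]/.02])
    r=minimize(cost,q0,method='Nelder-Mead',options=dict(initial_simplex=np.vstack([q0]+[q0+3*e for e in np.eye(3)]),xatol=.01,fatol=.001))
    return np.array([r.x[0]*1e-3,r.x[1]*1e-3,r.x[2]*.02]),r.fun
FR=[('r',(.096,.056),1.),('r',(.084,.044),0.)]
CO=[('r',(.096,.056),1.),('c',(.008,.018,0),0.)]
E
python3 - <<'E'
from h import *
np.set_printoptions(precision=4,suppress=True)
p=cv2.imread("pics/top0.png");ps=cv2.imread("pics/scene0.png")
f0=unz("top",[(165+180/6,145+245/6)],.014)[0];c0=unz("top",[(170+225/7,215+300/7)],.008)[0];m0=unz("top",[(240+278/6,145+293/6)],.024)[0]
print(f0,c0,m0)
for n,im in(("top",p),("scene",ps)):
    print(n,'frame',fit(n,im,[f0[0],f0[1],-.4],.014,FR))
    print(n,'cover',fit(n,im,[c0[0],c0[1],.15],.008,CO))
    print(n,'module',fit(n,im,[m0[0],m0[1],0],.024,FR))
for n,(u,v) in(("top",(240+278/6,145+250/6)),("scene",(220+245/6,190+303/6))): print('pad',unz(n,[(u,v)],.020))
print('stand top corners',unz("top",[(350+275/7,170+195/7),(350+447/7,170+300/7),(350+345/7,170+462/7),(350+185/7,170+365/7)],.066))
print('scene stand',unz("scene",[(140+278/6,135+170/6),(140+353/6,135+252/6),(140+205/6,135+322/6),(140+140/6,135+232/6)],.066))
E
```

```text
[0.5897 0.2516 0.014 ] [0.4152 0.2356 0.008 ] [0.5639 0.0304 0.024 ]
top frame (array([ 0.5918,  0.2541, -0.4141]), np.float64(15.477285287362317))
top cover (array([0.4154, 0.2371, 0.1874]), np.float64(15.874309827387563))
top module (array([ 0.5655,  0.0317, -0.0321]), np.float64(29.811126149973195))
scene frame (array([ 0.5933,  0.2529, -0.4136]), np.float64(18.220568424477012))
scene cover (array([0.4179, 0.2368, 0.1913]), np.float64(31.29207000284721))
scene module (array([ 0.5661,  0.0313, -0.0382]), np.float64(30.489902988229076))
pad [[0.5818 0.03   0.02  ]]
pad [[0.5845 0.0321 0.02  ]]
stand top corners [[ 0.5438 -0.2013  0.066 ]
 [ 0.5086 -0.2545  0.066 ]
 [ 0.4572 -0.2196  0.066 ]
 [ 0.4893 -0.1701  0.066 ]]
scene stand [[ 0.4586 -0.2171  0.066 ]
 [ 0.4911 -0.1649  0.066 ]
 [ 0.5454 -0.201   0.066 ]
 [ 0.5102 -0.2517  0.066 ]]
```

```bash
cat >> h.py <<'E'
def overlay(n,img,pose,z,spec,s,out,pad=12):
    P=rectpts(.096,.056,pose,z);uv=proj(n,P);a=np.floor(uv.min(0)).astype(int)-pad;b=np.ceil(uv.max(0)).astype(int)+pad
    c=cv2.resize(img[a[1]:b[1],a[0]:b[0]],None,fx=s,fy=s,interpolation=cv2.INTER_NEAREST)
    for L,W in((.096,.056),(.084,.044)):
        q=(proj(n,rectpts(L,W,pose,z))-a+.5)*s-.5
        cv2.polylines(c,[np.round(q).astype(np.int32)],True,(0,0,255),1)
    return c
E
python3 - <<'E'
from h import *
p=cv2.imread("pics/top0.png");ps=cv2.imread("pics/scene0.png")
L=[]
for n,im,ps_ in(("top",p,([.5918,.2541,-.4141],[.4154,.2371,.1874],[.5655,.0317,-.0321])),("scene",ps,([.5933,.2529,-.4136],[.4179,.2368,.1913],[.5661,.0313,-.0382]))):
    row=[]
    for po,z in zip(ps_,(.014,.008,.024)):
        c=overlay(n,im,po,z,None,4,None); k=np.zeros((300,266,3),np.uint8);h,w=min(300,c.shape[0]),min(266,c.shape[1]);k[:h,:w]=c[:h,:w];row.append(k)
    L.append(np.hstack(row))
cv2.imwrite("pics/ov.png",np.vstack(L))
E
```

```text
(no output)
```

View pics/ov.png

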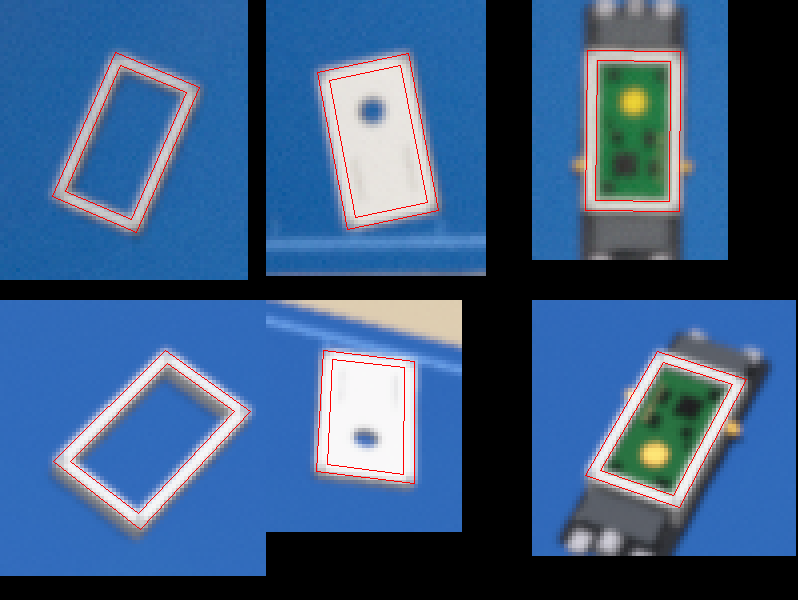

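```bash
cat >> h.py <<'E'
def plan(pos,yaw,n=None,hand=8.5,st=None):
    """rows from the present pose to TCP pos, tool down with yaw"""
    s=st or arm.observe();p=np.array(s['tool_pos']);R=Ro.from_euler('xyz',s['orientation']);T=Ro.from_euler('xyz',[-np.pi/2,0,yaw])
    d=np.array(pos)-p;w=(R.inv()*T).as_rotvec()
    m=max(np.linalg.norm(d)*100/4.0,np.abs(w).max()/.12);n=n or int(np.ceil(m))
    print('t',round(s['time'],2),'n',n,'min',round(m,2),'d_mm',(d*1e3).round(1),'w',w.round(4),'F',s['force'].round(1),'gap',round(s['finger_gap']*1e3,1))
    for i in range(n):
        Ri=R*Ro.from_rotvec(w*i/n)
        v=Ri.inv().apply(d/n)*100
        print([*(w/n).round(4).tolist(),*v.round(3).tolist(),hand])
E
python3 -c "
from h import *
plan([.5925,.2535,.15],-.414)"
```

```text
t 0.1 n 15 min 14.53 d_mm [ 453.6 -329.8 -153.1] w [1.500e-03 1.802e-01 1.000e-04] F [ 0.6  0.7 -0.5] gap 85.3
[0.0001, 0.012, 0.0, 3.451, 1.023, -1.437, 8.5]
[0.0001, 0.012, 0.0, 3.468, 1.023, -1.395, 8.5]
[0.0001, 0.012, 0.0, 3.485, 1.023, -1.354, 8.5]
[0.0001, 0.012, 0.0, 3.501, 1.022, -1.312, 8.5]
[0.0001, 0.012, 0.0, 3.516, 1.022, -1.27, 8.5]
[0.0001, 0.012, 0.0, 3.531, 1.022, -1.227, 8.5]
[0.0001, 0.012, 0.0, 3.546, 1.022, -1.185, 8.5]
[0.0001, 0.012, 0.0, 3.56, 1.022, -1.142, 8.5]
[0.0001, 0.012, 0.0, 3.573, 1.022, -1.1, 8.5]
[0.0001, 0.012, 0.0, 3.586, 1.022, -1.057, 8.5]
[0.0001, 0.012, 0.0, 3.599, 1.021, -1.014, 8.5]
[0.0001, 0.012, 0.0, 3.61, 1.021, -0.971, 8.5]
[0.0001, 0.012, 0.0, 3.622, 1.021, -0.927, 8.5]
[0.0001, 0.012, 0.0, 3.633, 1.021, -0.884, 8.5]
[0.0001, 0.012, 0.0, 3.643, 1.021, -0.84, 8.5]
```

Possible mix-ups in the top picture:
- **Cover:** the white plate with a hole at (201,258) is mine. The orange one at (167,322) and the turquoise one at (120,183) are decoys.
- **Frame:** the loose open ring at (195,185). The similar ring at (286,194) is the module's fixed rim.
- **Pen:** red, in the dark block at (398,215). The probe at (548,250) is black and not the pen.

The close crops confirm these choices. I'm moving above the frame.

Request:
{"op": "servo_tool", "data": {
  "steps": [
    [0, 0.012, 0, 3.45, 1.0, -1.44, 8.5],
    [0, 0.012, 0, 3.47, 1.0, -1.4, 8.5],
    [0, 0.012, 0, 3.49, 1.0, -1.35, 8.5],
    [0, 0.012, 0, 3.5, 1.0, -1.31, 8.5],
    [0, 0.012, 0, 3.52, 1.0, -1.27, 8.5],
    [0, 0.012, 0, 3.53, 1.0, -1.23, 8.5],
    [0, 0.012, 0, 3.55, 1.0, -1.19, 8.5],
    [0, 0.012, 0, 3.56, 1.0, -1.14, 8.5],
    [0, 0.012, 0, 3.57, 1.0, -1.1, 8.5],
    [0, 0.012, 0, 3.59, 1.0, -1.06, 8.5]
  ],
  "squeeze": 40
}}

```text
time: 0.93
tool_pos: [0.4467, 0.3597, 0.1966]
orientation: [-1.571, 0.004, -0.344]
force: [0.7, 0.0, 1.0]
finger_gap: 0.0852
```

```bash
python3 -c "
from h import *
plan([.5925,.2535,.15],-.414)"
```

```text
t 0.93 n 5 min 4.66 d_mm [ 145.8 -106.2  -46.6] w [ 0.0004  0.07   -0.0039] F [0.7 0.  1. ] gap 85.2
[0.0001, 0.014, -0.0008, 3.464, 0.919, -1.016, 8.5]
[0.0001, 0.014, -0.0008, 3.477, 0.921, -0.967, 8.5]
[0.0001, 0.014, -0.0008, 3.49, 0.924, -0.918, 8.5]
[0.0001, 0.014, -0.0008, 3.502, 0.927, -0.87, 8.5]
[0.0001, 0.014, -0.0008, 3.513, 0.929, -0.821, 8.5]
```

Request:
{"op": "servo_tool", "data": {
  "steps": [
    [0, 0.014, 0, 3.46, 0.92, -1.02, 7.0],
    [0, 0.014, 0, 3.48, 0.92, -0.97, 7.0],
    [0, 0.014, 0, 3.49, 0.92, -0.92, 7.0],
    [0, 0.014, 0, 3.5, 0.93, -0.87, 7.0],
    [0, 0.014, 0, 3.5, 0.93, -0.82, 7.0],
    [0, 0, 0, 0, 0.5, 0, 7.0]
  ]
}}

```text
time: 1.43
tool_pos: [0.6018, 0.2409, 0.1385]
orientation: [-1.575, 0.004, -0.425]
force: [-0.6, 0.5, 0.2]
finger_gap: 0.0699
```

```bash
python3 -c "
from h import *
plan([.5925,.2535,.085],-.414)
p,d=arm.snapshot('scene');crop(p,300,150,130,160,3.7,'pics/a1.png')"
```

```text
t 1.43 n 2 min 1.39 d_mm [ -9.3  12.6 -53.5] w [ 0.0041 -0.0107 -0.0037] F [-0.6  0.5  0.2] gap 69.9
[0.002, -0.0053, -0.0018, -0.672, 2.677, 0.394, 8.5]
[0.002, -0.0053, -0.0018, -0.675, 2.676, 0.392, 8.5]
```

View pics/a1.png

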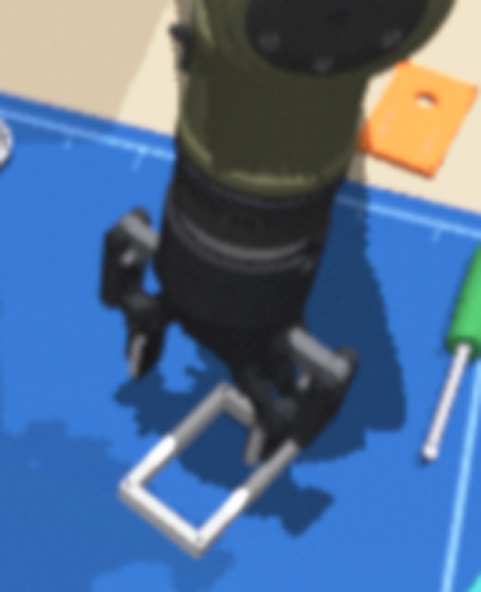

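The scene picture shows the open jaws on either side of the frame, left finger at about (338,247) and right finger at about (378,265). I'm lowering.

Request:
{"op": "servo_tool", "data": {
  "steps": [
    [0.001, -0.004, -0.001, -0.6, 1.5, 0.35, 7.0],
    [0.001, -0.003, -0.001, -0.4, 1.5, 0.25, 7.0],
    [0, -0.001, 0, -0.2, 1.2, 0.1, 7.0],
    [0, 0, 0, 0, 0.4, 0, 7.0]
  ]
}}

```text
time: 1.82
tool_pos: [0.5888, 0.254, 0.0895]
orientation: [-1.574, 0.008, -0.416]
force: [-0.1, -0.3, 0.5]
finger_gap: 0.0699
```

```bash
python3 -c "
from h import *
plan([.5925,.2535,.072],-.414,n=2)"
```

```text
t 1.82 n 2 min 0.45 d_mm [  3.7  -0.5 -17.5] w [ 0.0034 -0.0021 -0.0079] F [-0.1 -0.3  0.5] gap 69.9
[0.0017, -0.001, -0.0039, 0.188, 0.872, 0.056, 8.5]
[0.0017, -0.001, -0.0039, 0.184, 0.873, 0.054, 8.5]
```

Request:
{"op": "servo_tool", "data": {
  "steps": [
    [0.002, -0.001, -0.004, 0.18, 0.8, 0.05, 7.0],
    [0.001, 0, -0.003, 0.12, 0.7, 0.03, 7.0],
    [0, 0, 0, 0, 0, 0, 7.0]
  ]
}}

```text
time: 2.07
tool_pos: [0.5899, 0.2548, 0.0727]
orientation: [-1.572, 0.002, -0.412]
force: [-0.3, -1.0, -0.4]
finger_gap: 0.0699
```

```bash
python3 -c "
from h import *
plan([.5925,.2535,.071],-.414,n=1)"
```

```text
t 2.07 n 1 min 0.08 d_mm [ 2.6 -1.3 -1.7] w [ 0.0015  0.0021 -0.0017] F [-0.3 -1.  -0.4] gap 69.9
[0.0015, 0.0021, -0.0017, 0.288, 0.171, -0.018, 8.5]
```

Request:
{"op": "servo_tool", "data": {
  "steps": [
    [0.001, 0.002, -0.001, 0.28, 0.17, 0, 7.0],
    [0, 0, 0, 0, 0, 0, 7.0],
    [0, 0, 0, 0, 0, 0, 6.4],
    [0, 0, 0, 0, 0, 0, 5.9],
    [0, 0, 0, 0, 0, 0, 5.4],
    [0, 0, 0, 0, 0, 0, 5.0],
    [0, 0, 0, 0, 0, 0, 5.0]
  ],
  "squeeze": 40
}}

```text
time: 2.65
tool_pos: [0.5945, 0.2542, 0.0736]
orientation: [-1.568, -0.002, -0.414]
force: [-0.0, -0.2, -0.1]
finger_gap: 0.0548
```

```bash
python3 -c "
from h import *
plan([.5925,.2535,.071],-.414,n=1)
p,d=arm.snapshot('scene');crop(p,300,150,130,160,3.7,'pics/a2.png')"
```

```text
t 2.65 n 1 min 0.08 d_mm [-2.  -0.7 -2.6] w [-0.0026 -0.0002  0.0022] F [-0.  -0.2 -0.1] gap 54.8
[-0.0026, -0.0002, 0.0022, -0.153, 0.258, -0.149, 8.5]
```

View pics/a2.png

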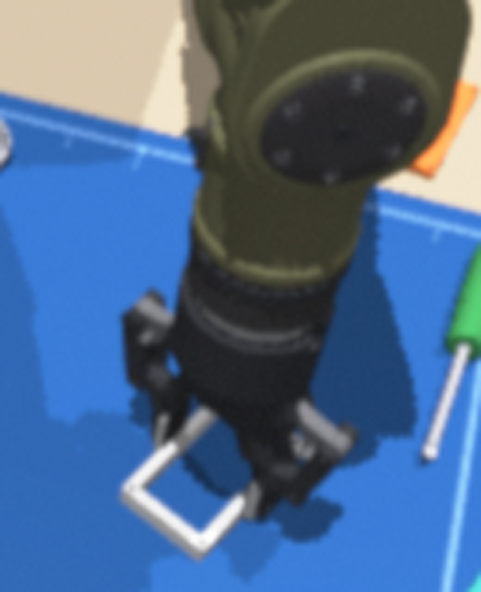

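The jaws are closed on the frame at a gap of 54.8 mm. I'll check the reading noise while holding still.

Request:
{"op": "servo_tool", "data": {
  "steps": [
    [0, 0, 0, 0, 0, 0, 5.0]
  ]
}}

```text
time: 2.78
tool_pos: [0.5945, 0.2542, 0.0735]
orientation: [-1.568, -0.002, -0.414]
force: [-0.6, 0.2, 0.0]
finger_gap: 0.0549
```

Request:
{"op": "servo_tool", "data": {
  "steps": [
    [0, 0, 0, 0, 0, 0, 5.0]
  ]
}}

```text
time: 2.87
tool_pos: [0.5944, 0.2542, 0.0735]
orientation: [-1.568, -0.002, -0.414]
force: [-0.1, 0.3, 0.2]
finger_gap: 0.0547
```

Request:
{"op": "servo_tool", "data": {
  "steps": [
    [0, 0, 0, 0, 0, 0, 5.0]
  ]
}}

```text
time: 2.95
tool_pos: [0.5944, 0.2541, 0.0735]
orientation: [-1.568, -0.002, -0.414]
force: [0.9, 0.1, -1.1]
finger_gap: 0.0549
```

Request:
{"op": "servo_tool", "data": {
  "steps": [
    [0, 0, 0, 0, -0.3, 0, 5.0],
    [0, 0, 0, 0, -0.8, 0, 5.0],
    [0, 0, 0, 0, -1.5, 0, 5.0],
    [0, 0, 0, 0, -1.5, 0, 5.0],
    [0, 0, 0, 0, -0.8, 0, 5.0],
    [0, 0, 0, 0, 0, 0, 5.0]
  ]
}}

```text
time: 3.45
tool_pos: [0.5934, 0.2538, 0.1252]
orientation: [-1.57, -0.0, -0.414]
force: [0.7, -0.1, -0.0]
finger_gap: 0.0542
```

```bash
python3 -c "
from h import *
plan([.5671,.0315,.118],-.035,n=9,hand=5.0)"
```

```text
t 3.45 n 9 min 5.6 d_mm [ -26.3 -222.3   -7.2] w [-0.0005 -0.3793  0.0004] F [ 0.7 -0.1 -0. ] gap 54.2
[-0.0001, -0.0421, 0.0, 0.727, 0.079, -2.378, 5.0]
[-0.0001, -0.0421, 0.0, 0.626, 0.079, -2.407, 5.0]
[-0.0001, -0.0421, 0.0, 0.524, 0.079, -2.431, 5.0]
[-0.0001, -0.0421, 0.0, 0.421, 0.08, -2.451, 5.0]
[-0.0001, -0.0421, 0.0, 0.318, 0.08, -2.466, 5.0]
[-0.0001, -0.0421, 0.0, 0.214, 0.08, -2.477, 5.0]
[-0.0001, -0.0421, 0.0, 0.109, 0.08, -2.484, 5.0]
[-0.0001, -0.0421, 0.0, 0.004, 0.08, -2.487, 5.0]
[-0.0001, -0.0421, 0.0, -0.101, 0.08, -2.485, 5.0]
```

Request:
{"op": "servo_tool", "data": {
  "steps": [
    [0, -0.042, 0, 0.73, 0.08, -2.38, 5.0],
    [0, -0.042, 0, 0.63, 0.08, -2.41, 5.0],
    [0, -0.042, 0, 0.52, 0.08, -2.43, 5.0],
    [0, -0.042, 0, 0.42, 0.08, -2.45, 5.0],
    [0, -0.042, 0, 0.32, 0.08, -2.47, 5.0],
    [0, -0.042, 0, 0.21, 0.08, -2.48, 5.0],
    [0, -0.042, 0, 0.11, 0.08, -2.48, 5.0],
    [0, -0.042, 0, 0, 0.08, -2.2, 5.0],
    [0, -0.042, 0, 0, 0.08, -1.2, 5.0],
    [0, 0, 0, 0, 0, 0, 5.0]
  ]
}}

```text
time: 4.28
tool_pos: [0.5705, 0.0405, 0.1168]
orientation: [-1.568, -0.005, -0.013]
force: [-0.6, 0.6, 0.2]
finger_gap: 0.055
```

```bash
python3 -c "
from h import *
plan([.5671,.0315,.118],-.035,n=2,hand=5.0)"
```

```text
t 4.28 n 2 min 0.24 d_mm [-3.4 -9.   1.2] w [-0.0025  0.0221  0.0048] F [-0.6  0.6  0.2] gap 55.0
[-0.0013, 0.0111, 0.0024, -0.161, -0.062, -0.451, 5.0]
[-0.0013, 0.0111, 0.0024, -0.157, -0.061, -0.453, 5.0]
```

Request:
{"op": "servo_tool", "data": {
  "steps": [
    [-0.001, 0.011, 0.002, -0.2, -0.06, -0.5, 5.0],
    [-0.001, 0.009, 0.002, -0.13, -0.04, -0.3, 5.0],
    [0, 0, 0, 0, 0, 0, 5.0]
  ]
}}

```text
time: 4.53
tool_pos: [0.5664, 0.0321, 0.1174]
orientation: [-1.57, 0.0, -0.038]
force: [0.3, 0.6, -0.3]
finger_gap: 0.055
```

```bash
python3 -c "
from h import *
plan([.5671,.0315,.118],-.035,n=1,hand=5.0)
p,d=arm.snapshot('scene');cv2.imwrite('pics/sc3.png',p);crop(p,210,170,110,110,5.4,'pics/a3.png')
p,d=arm.snapshot('top');cv2.imwrite('pics/tp3.png',p);crop(p,230,130,110,120,5,'pics/a4.png')"
```

```text
t 4.53 n 1 min 0.03 d_mm [ 0.7 -0.6  0.6] w [-0.001  -0.0029 -0.0002] F [ 0.3  0.6 -0.3] gap 55.0
[-0.001, -0.0029, -0.0002, 0.07, -0.059, -0.058, 5.0]
```

View pics/a3.png

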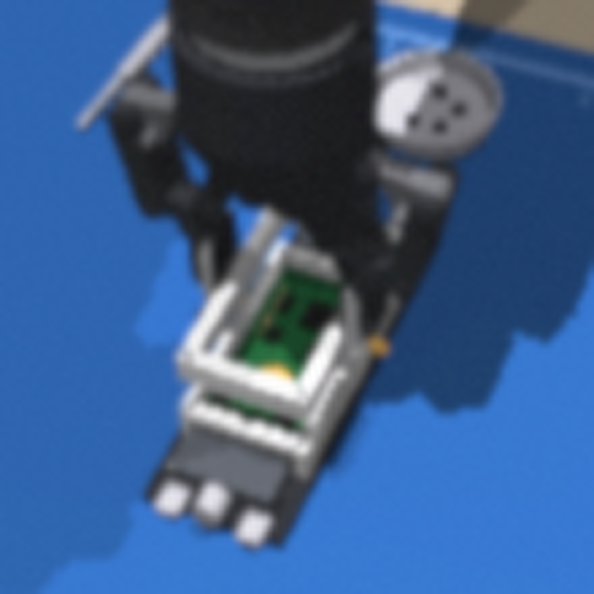

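View pics/a4.png

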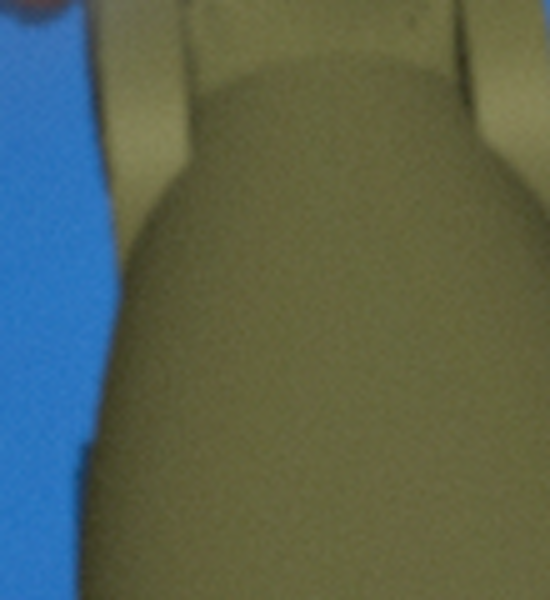

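```bash
python3 -c "
from h import *
p=cv2.imread('pics/sc3.png')
crop(p,232,215,60,70,10,'pics/a5.png')
o=overlay('scene',p,[.5651,.0322,-.038],.0579,None,6,None,pad=8);cv2.imwrite('pics/a6.png',o)
"
```

```text
(no output)
```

View pics/a6.png

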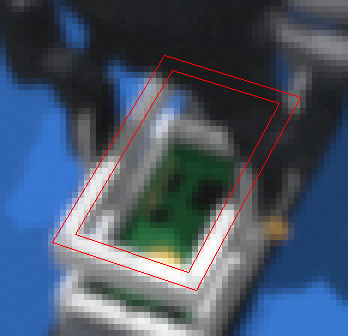

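View pics/a5.png

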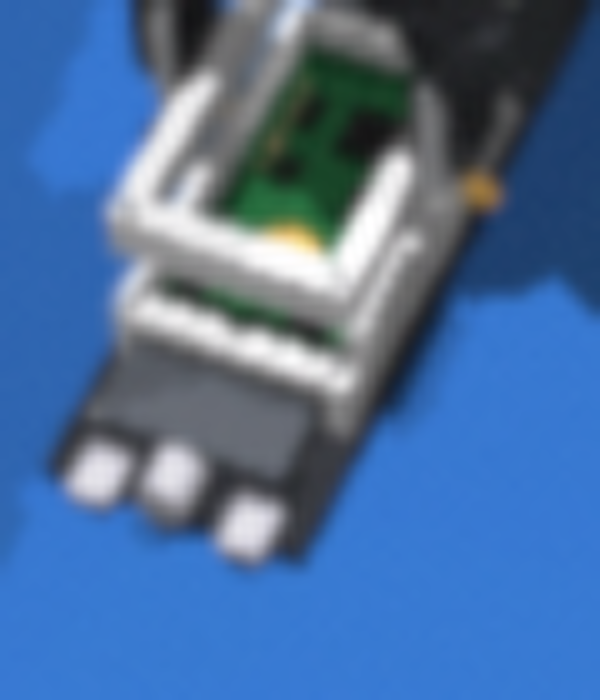

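The scene crop shows the frame hanging level over the tray. Its near edge is around px (245–265, 236–246), and the tray's is parallel just below it. I'm lowering in small steps.

Request:
{"op": "servo_tool", "data": {
  "steps": [
    [-0.001, -0.003, 0, 0.07, 0.5, -0.06, 5.0],
    [0, 0, 0, 0, 0.6, 0, 5.0],
    [0, 0, 0, 0, 0.3, 0, 5.0],
    [0, 0, 0, 0, 0, 0, 5.0]
  ]
}}

```text
time: 4.97
tool_pos: [0.5681, 0.0342, 0.1022]
orientation: [-1.57, -0.001, -0.03]
force: [-0.1, 0.5, -1.3]
finger_gap: 0.0546
```

```bash
python3 -c "
from h import *
plan([.5671,.0315,.098],-.035,n=1,hand=5.0)"
```

```text
t 4.97 n 1 min 0.13 d_mm [-1.  -2.7 -4.2] w [-0.0008  0.0046  0.0014] F [-0.1  0.5 -1.3] gap 54.6
[-0.0008, 0.0046, 0.0014, -0.093, 0.417, -0.274, 5.0]
```

Request:
{"op": "servo_tool", "data": {
  "steps": [
    [0, 0.004, 0.001, -0.1, 0.1, -0.27, 5.0],
    [0, 0, 0, 0, 0.05, 0, 5.0],
    [0, 0, 0, 0, 0, 0, 5.0]
  ]
}}

```text
time: 5.22
tool_pos: [0.5664, 0.0318, 0.0996]
orientation: [-1.57, 0.001, -0.034]
force: [-0.2, -0.0, -1.0]
finger_gap: 0.0546
```

```bash
python3 -c "
from h import *
plan([.5671,.0315,.098],-.035,n=1,hand=5.0)"
```

```text
t 5.22 n 1 min 0.04 d_mm [ 0.7 -0.3 -1.6] w [-0.0007  0.001  -0.0012] F [-0.2 -0.  -1. ] gap 54.6
[-0.0007, 0.001, -0.0012, 0.067, 0.165, -0.027, 5.0]
```

Request:
{"op": "servo_tool", "data": {
  "steps": [
    [0, 0.001, -0.001, 0.06, 0.1, -0.03, 5.0],
    [0, 0, 0, 0, 0.05, 0, 5.0],
    [0, 0, 0, 0, 0, 0, 5.0]
  ]
}}

```text
time: 5.47
tool_pos: [0.5672, 0.0313, 0.0982]
orientation: [-1.57, -0.0, -0.035]
force: [0.0, -0.3, -0.9]
finger_gap: 0.0547
```

Request:
{"op": "servo_tool", "data": {
  "steps": [
    [0, 0, 0, 0, 0.08, 0, 5.0],
    [0, 0, 0, 0, 0, 0, 5.0]
  ]
}}

```text
time: 5.63
tool_pos: [0.5674, 0.0312, 0.0976]
orientation: [-1.57, -0.001, -0.036]
force: [-0.0, -0.1, -1.3]
finger_gap: 0.0549
```

Request:
{"op": "servo_tool", "data": {
  "steps": [
    [0, 0, 0, 0, 0.08, 0, 5.0],
    [0, 0, 0, 0, 0, 0, 5.0]
  ]
}}

```text
time: 5.8
tool_pos: [0.5675, 0.0312, 0.0968]
orientation: [-1.57, -0.001, -0.036]
force: [-0.1, 0.6, -0.8]
finger_gap: 0.055
```

Request:
{"op": "servo_tool", "data": {
  "steps": [
    [0, 0, 0, 0, 0.08, 0, 5.0],
    [0, 0, 0, 0, 0, 0, 5.0]
  ]
}}

```text
time: 5.97
tool_pos: [0.5677, 0.0312, 0.0968]
orientation: [-1.57, -0.002, -0.036]
force: [-0.5, 0.2, -1.1]
finger_gap: 0.0549
```

Request:
{"op": "servo_tool", "data": {
  "steps": [
    [0, 0, 0, 0, 0.12, 0, 5.0],
    [0, 0, 0, 0, 0, 0, 5.0]
  ]
}}

```text
time: 6.13
tool_pos: [0.568, 0.0313, 0.0969]
orientation: [-1.57, -0.003, -0.036]
force: [0.8, 0.4, -0.5]
finger_gap: 0.0543
```

```bash
python3 -c "
from h import *
p,d=arm.snapshot('scene');cv2.imwrite('pics/sc4.png',p);crop(p,225,205,70,75,8,'pics/a7.png')"
```

```text
(no output)
```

View pics/a7.png

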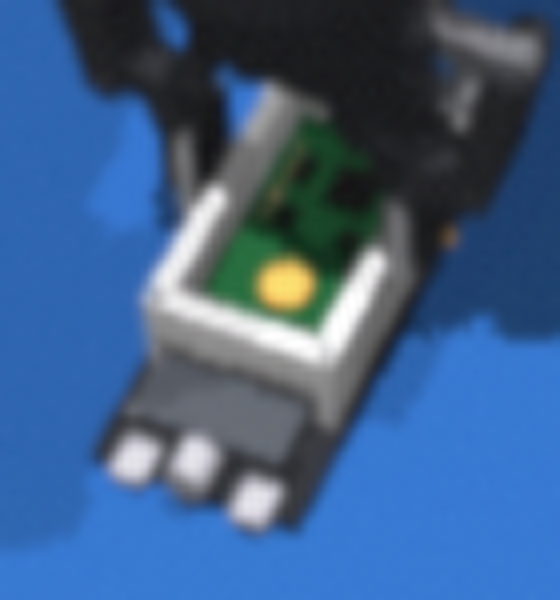

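The crop shows the frame flush on the tray, with the near wall continuous from the frame top at (150–330, 295–350) down to the holder. The height has also stopped falling. I'm opening gently and backing off.

Request:
{"op": "servo_tool", "data": {
  "steps": [
    [0, 0, 0, 0, -0.05, 0, 5.6],
    [0, 0, 0, 0, 0, 0, 6.2],
    [0, 0, 0, 0, 0, 0, 7.0],
    [0, 0, 0, 0, 0, 0, 7.0],
    [0, 0, 0, 0, -1, 0, 7.0],
    [0, 0, 0, 0, -2.5, 0, 7.0],
    [0, 0, 0, 0, -3.5, 0, 7.0],
    [0, 0, 0, 0, -2.5, 2.5, 7.0],
    [0, 0, 0, 0, -0.5, 4, 7.0],
    [0, 0, 0, 0, 0, 4, 7.0]
  ]
}}

```text
time: 7.02
tool_pos: [0.5706, 0.1323, 0.2028]
orientation: [-1.572, 0.001, -0.047]
force: [0.7, 1.4, -0.1]
finger_gap: 0.0701
```

```bash
python3 -c "
from h import *
p,d=arm.snapshot('top');cv2.imwrite('pics/tp5.png',p);cv2.imwrite('pics/a8.png',p)
p,d=arm.snapshot('scene');cv2.imwrite('pics/sc5.png',p)
plan([.4166,.237,.13],.189,hand=7.5)"
```

```text
t 7.12 n 5 min 4.94 d_mm [-154.1  100.4  -72. ] w [-0.0011 -0.228  -0.0009] F [ 0.7 -0.1  0.4] gap 70.4
[-0.0002, -0.0456, -0.0002, -3.156, 1.445, 1.884, 7.5]
[-0.0002, -0.0456, -0.0002, -3.067, 1.444, 2.027, 7.5]
[-0.0002, -0.0456, -0.0002, -2.972, 1.443, 2.165, 7.5]
[-0.0002, -0.0456, -0.0002, -2.871, 1.442, 2.298, 7.5]
[-0.0002, -0.0456, -0.0002, -2.763, 1.441, 2.427, 7.5]
```

View pics/a8.png

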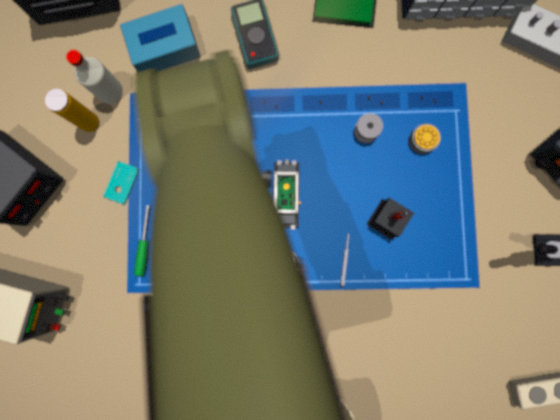

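The top picture shows the module at (286,194), but a finger covers its left edge. I'll check it again from above the cover.

Request:
{"op": "servo_tool", "data": {
  "steps": [
    [0, -0.045, 0, -3.1, 1.0, 1.9, 7.5],
    [0, -0.045, 0, -3.0, 1.4, 2.0, 7.5],
    [0, -0.045, 0, -3.0, 1.4, 2.15, 7.5],
    [0, -0.045, 0, -2.9, 1.4, 2.3, 7.5],
    [0, -0.035, 0, -2.4, 1.3, 2.1, 7.5],
    [0, 0, 0, -0.3, 0.4, 0.3, 7.5],
    [0, 0, 0, 0, 0, 0, 7.5]
  ]
}}

```text
time: 7.7
tool_pos: [0.4149, 0.239, 0.134]
orientation: [-1.571, -0.007, 0.188]
force: [0.4, 0.6, 0.6]
finger_gap: 0.0748
```

```bash
python3 - <<'E'
from h import *
np.set_printoptions(precision=4,suppress=True)
plan([.4166,.237,.10],.189,hand=7.5)
t,_=arm.snapshot('top');cv2.imwrite('pics/tp6.png',t)
p,_=arm.snapshot('scene');cv2.imwrite('pics/sc6.png',p)
for n,im in(('top',t),('scene',p)): print(n,fit(n,im,[.566,.0315,-.035],.038,FR))
cv2.imwrite('pics/a9.png',np.hstack([cv2.resize(overlay('top',t,[.566,.0315,-.035],.038,None,6,None,pad=8),(390,560)),cv2.resize(p[190:290,215:315],(400,560))]))
E
```

```text
t 7.7 n 1 min 0.85 d_mm [  1.7  -2.  -34. ] w [ 0.0001 -0.001   0.0071] F [0.4 0.6 0.6] gap 74.8
[0.0001, -0.001, 0.0071, 0.11, 3.403, -0.232, 7.5]
top (array([ 0.567 ,  0.0319, -0.0316]), np.float64(33.024612111626965))
scene (array([ 0.568 ,  0.0317, -0.0342]), np.float64(34.08694344649812))
```

View pics/a9.png

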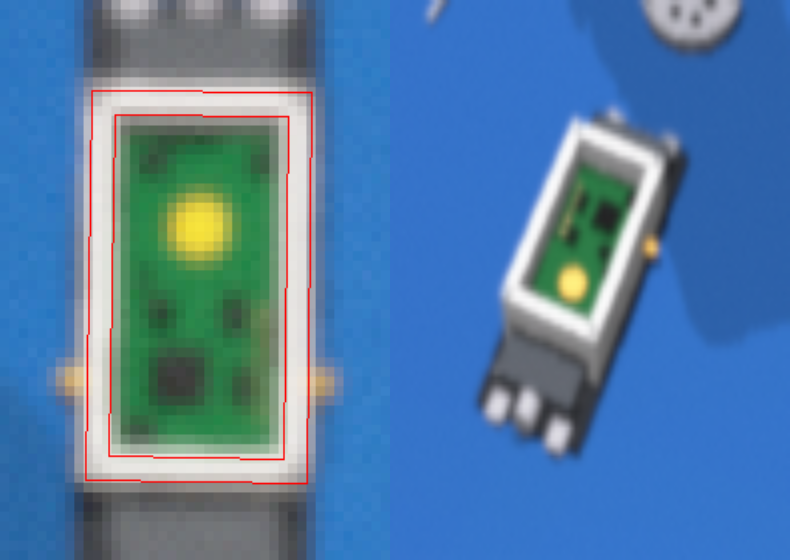

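```bash
python3 - <<'E'
from h import *
import h
np.set_printoptions(precision=4,suppress=True)
T0=cv2.imread('pics/top0.png');S0=cv2.imread('pics/scene0.png');T6=cv2.imread('pics/tp6.png');S6=cv2.imread('pics/sc6.png')
def sp(k): return [('r',(.096*k,.056*k),1.),('r',(.096*k-.012,.056*k-.012),0.)]
for nm,n,im,po,z in(('frame0','top',T0,[.5918,.2541,-.414],.014),('mod0','top',T0,[.5655,.0317,-.032],.024),('fr6','top',T6,[.567,.0319,-.032],.038),('mod0','scene',S0,[.566,.0317,-.032],.024),('fr6','scene',S6,[.568,.0319,-.032],.038)):
    for ch in (2,0):
        print(nm,n,ch,[ (k,*np.r_[fit(n,im,po,z,sp(k),ch=ch)].round(4)) for k in(.98,1,1.02,1.04)])
# profile along the long axis (image column band)
for nm,im in(('mod0',T0),('fr6',T6)):
    for ch in (0,2): print(nm,ch,'rows165-220',im[165:222,283:291,ch].mean(1).astype(int))
    print('cols',im[195:215,265:310,2].mean(0).astype(int))
E
```

```text
frame0 top 2 [(0.98, np.float64(0.5916), np.float64(0.2541), np.float64(-0.4102), np.float64(16.6556)), (1, np.float64(0.5917), np.float64(0.2543), np.float64(-0.4128), np.float64(15.5642)), (1.02, np.float64(0.5918), np.float64(0.2541), np.float64(-0.4181), np.float64(17.8299)), (1.04, np.float64(0.592), np.float64(0.2538), np.float64(-0.4111), np.float64(22.819))]
frame0 top 0 [(0.98, np.float64(0.5933), np.float64(0.2552), np.float64(-0.414), np.float64(8.202)), (1, np.float64(0.5931), np.float64(0.2552), np.float64(-0.4187), np.float64(7.9854)), (1.02, np.float64(0.5931), np.float64(0.255), np.float64(-0.4271), np.float64(8.3551)), (1.04, np.float64(0.5939), np.float64(0.255), np.float64(-0.4254), np.float64(9.1018))]
mod0 top 2 [(0.98, np.float64(0.5656), np.float64(0.0318), np.float64(-0.0434), np.float64(31.3666)), (1, np.float64(0.5655), np.float64(0.0317), np.float64(-0.032), np.float64(29.95)), (1.02, np.float64(0.5655), np.float64(0.0316), np.float64(-0.0343), np.float64(31.4597)), (1.04, np.float64(0.5655), np.float64(0.0314), np.float64(-0.0437), np.float64(35.3728))]
mo
[... 876 characters left out ...]
,options=dict(initial_simplex=np.vstack([q0]+[q0+3*e for e in np.eye(3)]),xatol=.01,fatol=.001))
    res = _minimize_neldermead(fun, x0, args, callback, bounds=bounds,
                               **options)
    fxr = func(xr)
    fx = function(np.copy(x), *(wrapper_args + args))
  File "h.py", line 44, in cost
    m=render(n,p,z,spec,box)
  File "h.py", line 34, in render
    uv=(proj(n,P)-[x0,y0]+.5)*S-.5
        ~~~~^^^^^
  File "h.py", line 9, in proj
    K,R,t=cam(n);q=(np.atleast_2d(P)@R.T+t)@K.T;return q[:,:2]/q[:,2:]
          ~~~^^^
  File "h.py", line 5, in cam
    c=arm.camera_params(n);f=210/np.tan(np.radians(c['fov_y']/2))
ValueError: time passes only in moves, steps and waits
```

```bash
python3 - <<'E'
import re
s=open('h.py').read()
s=s.replace("def cam(n):\n    c=arm","_C={}\ndef cam(n):\n    if n in _C: return _C[n]\n    c=arm").replace("    return K,R,np.array(c['tvec'])","    _C[n]=(K,R,np.array(c['tvec']));return _C[n]")
open('h.py','w').write(s)
E
python3 - <<'E'
from h import *
np.set_printoptions(precision=4,suppress=True,linewidth=200)
T0=cv2.imread('pics/top0.png');S0=cv2.imread('pics/scene0.png');T6=cv2.imread('pics/tp6.png');S6=cv2.imread('pics/sc6.png')
print(arm.observe()['time'])
for nm,n,im,po,z in(('mod0','scene',S0,[.566,.0317,-.032],.024),('fr6','scene',S6,[.568,.0319,-.032],.038)):
    for ch in (2,0): print(nm,ch,fit(n,im,po,z,FR,ch=ch))
# sample signal along module x axis in world coords at rim centre band y=+-25 (wall), and along y at x=-35..+35
def prof(n,im,po,z,axis):
    c,s=np.cos(po[2]),np.sin(po[2]);t=np.arange(-60,60.1,1.5)/1e3 if axis==0 else np.arange(-40,40.1,1.5)/1e3
    acc=0;O=np.arange(-18,18.1,2)/1e3
    for o in O:
        X,Y=(t,o+0*t) if axis==0 else (o+0*t,t)
        uv=proj(n,np.c_[po[0]+X*c-Y*s,po[1]+X*s+Y*c,z+0*t]).astype(np.float32)
        acc=acc+cv2.remap(im[:,:,2],uv[None,:,0].copy(),uv[None,:,1].copy(),cv2.INTER_LINEAR)[0].astype(float)
    return t*1e3,acc/len(O)
po=[.5655,.0317,-.033]
for n,a,b in(('top',T0,T6),('scene',S0,S6)):
  for ax in(0,1):
    t,p=prof(n,a,po,.024,ax);_,q=prof(n,b,po,.038,ax)
    L=40.5 if ax==0 else 20
    k=np.abs(np.abs(t)-(48 if ax==0 else 28))<10
    print(n,ax);print(np.c_[t,p,q][k].round(0).astype(int).T)
E
```

```text
7.8
mod0 2 (array([ 0.5665,  0.0312, -0.0379]), np.float64(30.381604520508546))
mod0 0 (array([ 0.5661,  0.0306, -0.0449]), np.float64(48.284630379525645))
fr6 2 (array([ 0.5679,  0.0318, -0.031 ]), np.float64(34.2069779944555))
fr6 0 (array([ 0.5678,  0.0312, -0.0318]), np.float64(49.40813999029959))
top 0
[[-57 -56 -54 -52 -51 -50 -48 -46 -45 -44 -42 -40 -39  39  40  42  44  45  46  48  50  51  52  54  56  57]
 [101  99  98  99 115 139 174 199 215 200 173 133  94  96 136 173 201 206 200 172 143 115 104  99 100 100]
 [110 106  97  94  98 128 164 204 223 229 221 185 143  94 128 164 202 221 231 226 203 172 143 124 115 113]]
top 1
[[-37 -36 -34 -32 -31 -30 -28 -26 -25 -24 -22 -20 -19  18  20  22  23  24  26  28  29  30  32  34  35  36]
 [ 49  52  55  73 100 141 178 208 213 198 166 127  94  72 115 158 197 210 209 180 143 103  75  56  49  46]
 [ 53  53  57  68  91 134 178 216 228 225 195 155 111  78 125 171 215 228 228 210 173 129  91  66  51  49]]
scene 0
[[-57 -56 -54 -52 -51 -50 -48 -46 -45 -44 -42 -40 -39  39  40  42  44  45  46  48  50  51  52  54  56  57]
 [ 91  92  95 104 122 152 188 216 231 231 217 188 150  83 126 176 214 234 235 218 184 142 107  88  84  86]
 [ 89  94  97 100 109 130 164 200 228 241 241 230 205  92 106 146 196 231 245 244 231 203 170 147 136 129]]
scene 1
[[-37 -36 -34 -32 -31 -30 -28 -26 -25 -24 -22 -20 -19  18  20  22  23  24  26  28  29  30  32  34  35  36]
 [ 50  55  68  94 134 180 218 237 238 220 178 124  84  89 141 195 230 239 230 201 161 133 117 104  89  75]
 [ 53  54  57  70 102 154 207 238 247 240 214 170 129  78 129 188 231 246 244 225 182 139 118 115 117 114]]
```

```bash
python3 - <<'E'
from h import *
for n in('top','scene'):
    K,R,t=cam(n);print(n,-R.T@t)
T6=cv2.imread('pics/tp6.png');T0=cv2.imread('pics/top0.png');S6=cv2.imread('pics/sc6.png');S0=cv2.imread('pics/scene0.png')
f=lambda im,x,y,w,h:cv2.resize(im[y:y+h,x:x+w],(390,290*2),interpolation=cv2.INTER_NEAREST)
cv2.imwrite('pics/b1.png',np.hstack([f(T0,262,165,50,60),f(T6,262,165,50,60)]))
cv2.imwrite('pics/b2.png',np.hstack([cv2.resize(im[205:275,235:295],(400,466),interpolation=cv2.INTER_CUBIC) for im in(S0,S6)]))
E
```

```text
top [0.42527541 0.04994714 1.00239227]
scene [1.07179106 0.26524244 0.74930771]
```

View pics/b1.png

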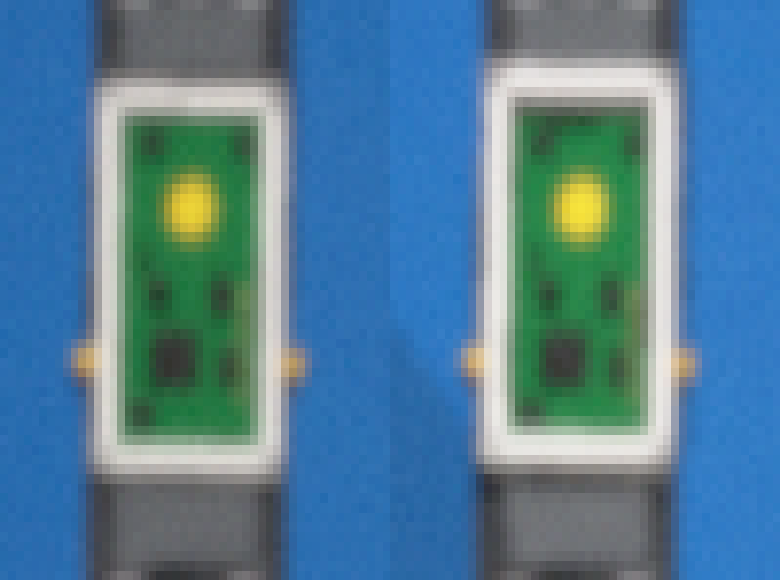

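View pics/b2.png

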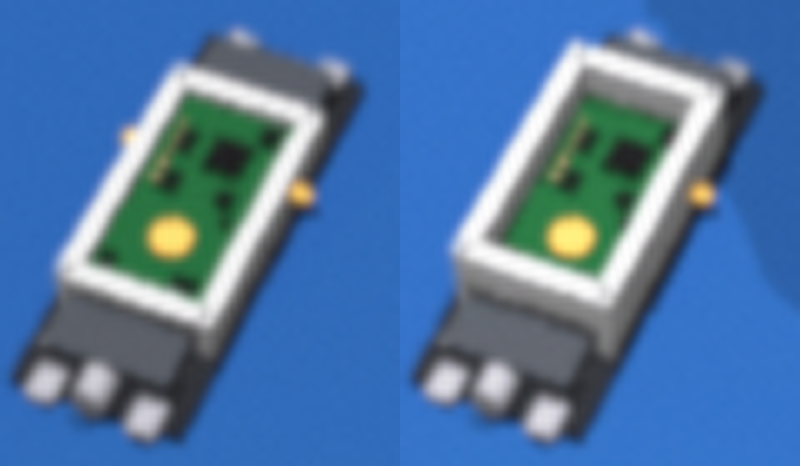

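Both cameras agree that the frame sits about 1.4 mm too far towards +x and about 0.4 mm towards +y. That matches the drift while pressing it down. I'll re-grip it and correct.

```bash
python3 - <<'E'
from h import *
plan([.568,.0312,.15],-.035,n=9,hand=7.0)
E
```

```text
t 7.8 n 9 min 6.43 d_mm [ 151.3 -207.5   15.2] w [-0.0011  0.2209  0.0085] F [ 0.1 -0.2 -1.5] gap 75.0
[-0.0001, 0.0245, 0.0009, 1.228, -0.158, -2.577, 7.0]
[-0.0001, 0.0245, 0.0009, 1.29, -0.159, -2.546, 7.0]
[-0.0001, 0.0245, 0.0009, 1.352, -0.16, -2.513, 7.0]
[-0.0001, 0.0245, 0.0009, 1.413, -0.161, -2.479, 7.0]
[-0.0001, 0.0245, 0.0009, 1.474, -0.162, -2.444, 7.0]
[-0.0001, 0.0245, 0.0009, 1.533, -0.163, -2.407, 7.0]
[-0.0001, 0.0245, 0.0009, 1.591, -0.165, -2.369, 7.0]
[-0.0001, 0.0245, 0.0009, 1.649, -0.166, -2.329, 7.0]
[-0.0001, 0.0245, 0.0009, 1.705, -0.167, -2.288, 7.0]
```

Request:
{"op": "servo_tool", "data": {
  "steps": [
    [0, 0.024, 0.001, 1.23, -0.3, -2.58, 7.0],
    [0, 0.024, 0.001, 1.29, -0.3, -2.55, 7.0],
    [0, 0.024, 0.001, 1.35, -0.25, -2.5, 7.0],
    [0, 0.024, 0.001, 1.41, -0.2, -2.48, 7.0],
    [0, 0.024, 0.001, 1.47, -0.15, -2.44, 7.0],
    [0, 0.024, 0.001, 1.53, -0.15, -2.4, 7.0],
    [0, 0.024, 0.001, 1.59, -0.15, -2.3, 7.0],
    [0, 0.024, 0.001, 1.6, -0.15, -2.1, 7.0],
    [0, 0.024, 0, 1.3, 0, -1.5, 7.0],
    [0, 0, 0, 0, 0, 0, 7.0]
  ]
}}

```text
time: 8.63
tool_pos: [0.5864, 0.0208, 0.1638]
orientation: [-1.569, -0.023, -0.057]
force: [0.3, 0.8, -0.0]
finger_gap: 0.0702
```

```bash
python3 - <<'E'
from h import *
plan([.568,.0312,.115],-.035,n=3,hand=7.0)
E
```

```text
t 8.63 n 3 min 1.33 d_mm [-18.4  10.4 -48.8] w [-0.0014 -0.022   0.0227] F [ 0.3  0.8 -0. ] gap 70.2
[-0.0005, -0.0073, 0.0076, -0.669, 1.613, 0.309, 7.0]
[-0.0005, -0.0073, 0.0076, -0.654, 1.618, 0.314, 7.0]
[-0.0005, -0.0073, 0.0076, -0.64, 1.623, 0.32, 7.0]
```

Request:
{"op": "servo_tool", "data": {
  "steps": [
    [0, -0.007, 0.007, -0.65, 1.2, 0.3, 7.0],
    [0, -0.007, 0.007, -0.5, 1.2, 0.3, 7.0],
    [0, -0.004, 0.004, -0.35, 0.8, 0.2, 7.0],
    [0, 0, 0, 0, 0.3, 0, 7.0],
    [0, 0, 0, 0, 0, 0, 7.0]
  ]
}}

```text
time: 9.05
tool_pos: [0.5719, 0.0276, 0.1256]
orientation: [-1.569, -0.003, -0.042]
force: [0.1, 0.1, -0.2]
finger_gap: 0.07
```

```bash
python3 - <<'E'
from h import *
plan([.568,.0312,.0985],-.035,n=2,hand=7.0)
E
```

```text
t 9.05 n 2 min 0.69 d_mm [ -3.9   3.6 -27.1] w [-0.0018 -0.0066  0.0034] F [ 0.1  0.1 -0.2] gap 70.0
[-0.0009, -0.0033, 0.0017, -0.206, 1.356, 0.168, 7.0]
[-0.0009, -0.0033, 0.0017, -0.203, 1.356, 0.17, 7.0]
```

Request:
{"op": "servo_tool", "data": {
  "steps": [
    [-0.001, -0.003, 0.002, -0.25, 0.8, 0.2, 7.0],
    [-0.001, -0.003, 0.001, -0.15, 0.9, 0.13, 7.0],
    [0, 0, 0, 0, 0.5, 0, 7.0],
    [0, 0, 0, 0, 0.2, 0, 7.0],
    [0, 0, 0, 0, 0, 0, 7.0]
  ]
}}

```text
time: 9.47
tool_pos: [0.5656, 0.0341, 0.0983]
orientation: [-1.571, 0.002, -0.03]
force: [-0.5, 0.2, 0.4]
finger_gap: 0.0703
```

```bash
python3 - <<'E'
from h import *
plan([.568,.0312,.0985],-.035,n=1,hand=7.0)
E
```

```text
t 9.47 n 1 min 0.09 d_mm [ 2.4 -2.9  0.2] w [ 0.0005  0.0048 -0.0023] F [-0.5  0.2  0.4] gap 70.3
[0.0005, 0.0048, -0.0023, 0.25, -0.02, -0.285, 7.0]
```

Request:
{"op": "servo_tool", "data": {
  "steps": [
    [0, 0.004, -0.002, 0.2, 0, -0.25, 7.0],
    [0, 0, 0, 0, 0, 0, 7.0],
    [0, 0, 0, 0, 0, 0, 7.0]
  ]
}}

```text
time: 9.72
tool_pos: [0.568, 0.0315, 0.0984]
orientation: [-1.571, -0.0, -0.034]
force: [0.2, 1.2, 0.6]
finger_gap: 0.0701
```

```bash
python3 - <<'E'
from h import *
plan([.568,.0312,.0985],-.035,n=1,hand=7.0)
E
```

```text
t 9.72 n 1 min 0.01 d_mm [-0.  -0.3  0.1] w [0.0005 0.0007 0.0004] F [0.2 1.2 0.6] gap 70.1
[0.0005, 0.0007, 0.0004, -0.002, -0.007, -0.026, 7.0]
```

Request:
{"op": "servo_tool", "data": {
  "steps": [
    [0, 0, 0, 0, 0, 0, 6.2],
    [0, 0, 0, 0, 0, 0, 5.5],
    [0, 0, 0, 0, 0, 0, 5.0],
    [0, 0, 0, 0, 0, 0, 5.0],
    [0, 0, 0, 0, 0, 0, 5.0],
    [0, 0, 0, 0, -0.25, 0, 5.0],
    [0, 0, 0, -0.14, 0, -0.04, 5.0],
    [0, 0, 0, 0, 0, 0, 5.0],
    [0, 0, 0, 0, 0, 0, 5.0]
  ]
}}

```text
time: 10.47
tool_pos: [0.5674, 0.0306, 0.1024]
orientation: [-1.571, -0.002, -0.035]
force: [-0.3, -0.3, -0.9]
finger_gap: 0.0543
```

```bash
python3 - <<'E'
from h import *
plan([.5666,.0309,.0975],-.035,n=1,hand=5.0)
E
```

```text
t 10.47 n 1 min 0.12 d_mm [-0.8  0.3 -4.9] w [ 0.0004 -0.0002  0.0025] F [-0.3 -0.3 -0.9] gap 54.3
[0.0004, -0.0002, 0.0025, -0.084, 0.487, 0.03, 5.0]
```

Request:
{"op": "servo_tool", "data": {
  "steps": [
    [0, 0, 0.002, -0.08, 0.15, 0.03, 5.0],
    [0, 0, 0, 0, 0.1, 0, 5.0],
    [0, 0, 0, 0, 0, 0, 5.0],
    [0, 0, 0, 0, 0, 0, 5.0]
  ]
}}

```text
time: 10.8
tool_pos: [0.5664, 0.031, 0.0994]
orientation: [-1.571, 0.0, -0.035]
force: [-0.4, -0.3, -0.7]
finger_gap: 0.0546
```

```bash
python3 - <<'E'
from h import *
plan([.5666,.0309,.0975],-.035,n=1,hand=5.0)
E
```

```text
t 10.8 n 1 min 0.05 d_mm [ 0.2 -0.1 -1.9] w [ 0.0004 -0.0001 -0.    ] F [-0.4 -0.3 -0.7] gap 54.6
[0.0004, -0.0001, -0.0, 0.023, 0.193, -0.009, 5.0]
```

Request:
{"op": "servo_tool", "data": {
  "steps": [
    [0, 0, 0, 0, 0.08, 0, 5.0],
    [0, 0, 0, 0, 0, 0, 5.0]
  ]
}}

```text
time: 10.97
tool_pos: [0.5664, 0.031, 0.0997]
orientation: [-1.571, -0.0, -0.035]
force: [-1.0, -0.1, -0.6]
finger_gap: 0.0549
```

Request:
{"op": "servo_tool", "data": {
  "steps": [
    [0, 0, 0, 0, 0.06, 0, 5.0],
    [0, 0, 0, 0, 0, 0, 5.0]
  ]
}}

```text
time: 11.13
tool_pos: [0.5667, 0.031, 0.0994]
orientation: [-1.571, -0.001, -0.035]
force: [-0.3, -0.0, 0.3]
finger_gap: 0.0547
```

Request:
{"op": "servo_tool", "data": {
  "steps": [
    [0, 0, 0, 0, 0, 0, 5.7],
    [0, 0, 0, 0, 0, 0, 6.3],
    [0, 0, 0, 0, 0, 0, 7.0],
    [0, 0, 0, 0, 0, 0, 7.0],
    [0, 0, 0, 0, -1, 0, 7.0],
    [0, 0, 0, 0, -2, 0, 7.0],
    [0, 0, 0, 0, -2, 0, 7.0],
    [0, 0, 0, 0, -1, 0, 7.0],
    [0, 0, 0, 0, 0, 0, 7.0]
  ]
}}

```text
time: 11.88
tool_pos: [0.5656, 0.031, 0.1619]
orientation: [-1.571, 0.002, -0.035]
force: [0.3, -0.1, -0.1]
finger_gap: 0.0699
```

```bash
python3 - <<'E'
from h import *
plan([.4166,.237,.15],.189,n=9,hand=7.0)
E
```

```text
t 11.88 n 9 min 6.36 d_mm [-149.   206.   -11.9] w [ 0.0003 -0.2241 -0.0023] F [ 0.3 -0.1 -0.1] gap 69.9
[0.0, -0.0249, -0.0003, -1.735, 0.135, 2.23, 7.0]
[0.0, -0.0249, -0.0003, -1.679, 0.134, 2.272, 7.0]
[0.0, -0.0249, -0.0003, -1.622, 0.134, 2.313, 7.0]
[0.0, -0.0249, -0.0003, -1.564, 0.134, 2.353, 7.0]
[0.0, -0.0249, -0.0003, -1.505, 0.133, 2.391, 7.0]
[0.0, -0.0249, -0.0003, -1.445, 0.133, 2.428, 7.0]
[0.0, -0.0249, -0.0003, -1.384, 0.133, 2.463, 7.0]
[0.0, -0.0249, -0.0003, -1.322, 0.133, 2.497, 7.0]
[0.0, -0.0249, -0.0003, -1.26, 0.132, 2.529, 7.0]
```

Request:
{"op": "servo_tool", "data": {
  "steps": [
    [0, -0.025, 0, -1.73, 0.13, 2.2, 7.2],
    [0, -0.025, 0, -1.68, 0.13, 2.27, 7.2],
    [0, -0.025, 0, -1.62, 0.13, 2.3, 7.2],
    [0, -0.025, 0, -1.56, 0.13, 2.35, 7.2],
    [0, -0.025, 0, -1.5, 0.13, 2.39, 7.2],
    [0, -0.025, 0, -1.45, 0.13, 2.43, 7.2],
    [0, -0.025, 0, -1.38, 0.13, 2.46, 7.2],
    [0, -0.02, 0, -1.1, 0.1, 2.0, 7.2],
    [0, -0.01, 0, -0.5, 0.1, 1.0, 7.2],
    [0, 0, 0, 0, 0, 0, 7.2]
  ]
}}

```text
time: 12.72
tool_pos: [0.425, 0.2237, 0.1482]
orientation: [-1.572, -0.003, 0.176]
force: [-0.9, -0.7, -0.3]
finger_gap: 0.0718
```

```bash
python3 - <<'E'
from h import *
np.set_printoptions(precision=4,suppress=True)
plan([.4166,.237,.10],.189,n=4,hand=7.0)
t,_=arm.snapshot('top');cv2.imwrite('pics/tp7.png',t)
p,_=arm.snapshot('scene');cv2.imwrite('pics/sc7.png',p)
for n,im in(('top',t),('scene',p)):
  for ch in(2,0): print(n,fit(n,im,[.566,.0315,-.035],.038,FR,ch=ch))
E
```

```text
t 12.72 n 4 min 1.27 d_mm [ -8.4  13.3 -48.2] w [ 0.001  -0.0135  0.0028] F [-0.9 -0.7 -0.3] gap 71.8
[0.0002, -0.0034, 0.0007, -0.153, 1.203, 0.365, 7.0]
[0.0002, -0.0034, 0.0007, -0.151, 1.204, 0.365, 7.0]
[0.0002, -0.0034, 0.0007, -0.149, 1.204, 0.365, 7.0]
[0.0002, -0.0034, 0.0007, -0.147, 1.204, 0.366, 7.0]
top (array([ 0.5653,  0.0316, -0.0278]), np.float64(32.66715220230989))
top (array([ 0.5652,  0.0316, -0.0277]), np.float64(44.838909567871056))
scene (array([ 0.5661,  0.0314, -0.0415]), np.float64(35.17542648985278))
scene (array([ 0.566 ,  0.0307, -0.038 ]), np.float64(46.52863973604532))
```

The corrected frame now fits within about 0.3 mm of the tray in both cameras. Next is the cover.

Request:
{"op": "servo_tool", "data": {
  "steps": [
    [0, -0.004, 0.001, -0.2, 0.9, 0.45, 6.6],
    [0, -0.004, 0.001, -0.18, 1.0, 0.4, 6.6],
    [0, -0.003, 0.001, -0.15, 1.0, 0.3, 6.6],
    [0, 0, 0, 0, 0.8, 0, 6.6],
    [0, 0, 0, 0, 0.3, 0, 6.6],
    [0, 0, 0, 0, 0, 0, 6.6]
  ]
}}

```text
time: 13.32
tool_pos: [0.4206, 0.2308, 0.1031]
orientation: [-1.574, -0.0, 0.179]
force: [0.2, -0.8, -0.1]
finger_gap: 0.0663
```

```bash
python3 - <<'E'
from h import *
plan([.4164,.2367,.08],.189,n=2,hand=6.6)
E
```

```text
t 13.32 n 2 min 0.6 d_mm [ -4.2   5.9 -23.1] w [ 0.0031 -0.0096  0.0002] F [ 0.2 -0.8 -0.1] gap 66.3
[0.0015, -0.0048, 0.0001, -0.153, 1.153, 0.33, 6.6]
[0.0015, -0.0048, 0.0001, -0.151, 1.154, 0.329, 6.6]
```

Request:
{"op": "servo_tool", "data": {
  "steps": [
    [0.002, -0.006, 0, -0.25, 0.3, 0.45, 6.6],
    [0.001, -0.004, 0, -0.18, 0.6, 0.3, 6.6],
    [0, 0, 0, 0, 0.6, 0, 6.6],
    [0, 0, 0, 0, 0.2, 0, 6.6],
    [0, 0, 0, 0, 0, 0, 6.6]
  ]
}}

```text
time: 13.73
tool_pos: [0.4146, 0.2376, 0.084]
orientation: [-1.571, 0.0, 0.189]
force: [-0.6, -1.3, -0.5]
finger_gap: 0.0663
```

```bash
python3 - <<'E'
from h import *
plan([.4164,.2367,.076],.189,n=1,hand=6.6)
E
```

```text
t 13.73 n 1 min 0.21 d_mm [ 1.8 -0.9 -8. ] w [-0.      0.0005 -0.0002] F [-0.6 -1.3 -0.5] gap 66.3
[-0.0, 0.0005, -0.0002, 0.155, 0.801, -0.125, 6.6]
```

Request:
{"op": "servo_tool", "data": {
  "steps": [
    [0, 0, 0, 0.12, 0.3, -0.1, 6.6],
    [0, 0, 0, 0, 0.4, 0, 6.6],
    [0, 0, 0, 0, 0.1, 0, 6.6],
    [0, 0, 0, 0, 0, 0, 6.6]
  ]
}}

```text
time: 14.07
tool_pos: [0.4166, 0.237, 0.0756]
orientation: [-1.571, -0.001, 0.19]
force: [0.0, 0.2, 0.2]
finger_gap: 0.0657
```

```bash
python3 - <<'E'
from h import *
plan([.4164,.2367,.072],.189,n=1,hand=6.6)
p,_=arm.snapshot('scene');crop(p,335,180,70,70,8,'pics/b3.png')
E
```

```text
t 14.07 n 1 min 0.09 d_mm [-0.2 -0.3 -3.6] w [-0.0002  0.0005  0.0008] F [0.  0.2 0.2] gap 65.7
[-0.0002, 0.0005, 0.0008, -0.028, 0.359, -0.026, 6.6]
```

View pics/b3.png

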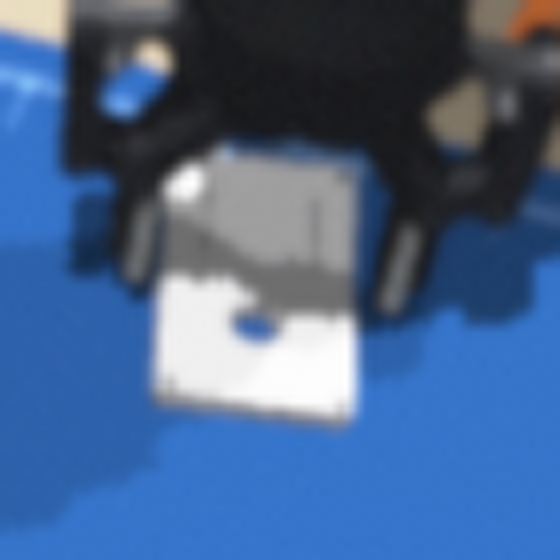

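```bash
python3 - <<'E'
from h import *
R=Ro.from_euler('z',.19).as_matrix()[:2,:2];c=np.array([.4166,.237])
for z in(0,.004,.008,.012):
    P=[np.r_[c+R@np.array([.011,s*.0329]),z] for s in(1,-1)]
    print(z,((proj('scene',P)-[335,180]+.5)*8-.5).round(0).tolist())
E
```

```text
0 [[366.0, 333.0], [143.0, 306.0]]
0.004 [[369.0, 324.0], [145.0, 297.0]]
0.008 [[371.0, 316.0], [147.0, 289.0]]
0.012 [[374.0, 307.0], [148.0, 280.0]]
```

The crop shows the jaws straddling the white cover, pad ends at about (130,287) and (393,311). That puts the fingertips about 8–9 mm above the bench, so I'm lowering about 6 mm more.

Request:
{"op": "servo_tool", "data": {
  "steps": [
    [0, 0, 0, -0.02, 0.3, -0.03, 6.6],
    [0, 0, 0, 0, 0.2, 0, 6.6],
    [0, 0, 0, 0, 0, 0, 6.6]
  ]
}}

```text
time: 14.37
tool_pos: [0.4168, 0.2367, 0.0706]
orientation: [-1.57, -0.002, 0.189]
force: [0.2, 0.4, -0.2]
finger_gap: 0.0661
```

Request:
{"op": "servo_tool", "data": {
  "steps": [
    [0, 0, 0, 0, 0.1, 0, 6.6],
    [0, 0, 0, 0, 0, 0, 6.6]
  ]
}}

```text
time: 14.53
tool_pos: [0.4168, 0.2367, 0.0694]
orientation: [-1.57, -0.002, 0.189]
force: [-0.3, 0.1, -0.1]
finger_gap: 0.0658
```

Closing on the cover.

Request:
{"op": "servo_tool", "data": {
  "steps": [
    [0, 0, 0, 0, 0, 0, 6.1],
    [0, 0, 0, 0, 0, 0, 5.7],
    [0, 0, 0, 0, 0, 0, 5.3],
    [0, 0, 0, 0, 0, 0, 5.0],
    [0, 0, 0, 0, 0, 0, 5.0],
    [0, 0, 0, 0, 0, 0, 5.0]
  ],
  "squeeze": 45
}}

```text
time: 15.03
tool_pos: [0.4167, 0.2367, 0.0699]
orientation: [-1.57, -0.002, 0.189]
force: [-0.0, -0.2, -1.7]
finger_gap: 0.0544
```

```bash
python3 - <<'E'
from h import *
plan([.4164,.2367,.072],.189,n=1,hand=6.6)
p,_=arm.snapshot('scene');crop(p,335,180,70,70,8,'pics/b4.png')
E
```

```text
t 15.03 n 1 min 0.05 d_mm [-0.3  0.   2.1] w [-0.0004  0.0003  0.0016] F [-0.  -0.2 -1.7] gap 54.4
[-0.0004, 0.0003, 0.0016, -0.032, -0.207, 0.009, 6.6]
```

View pics/b4.png

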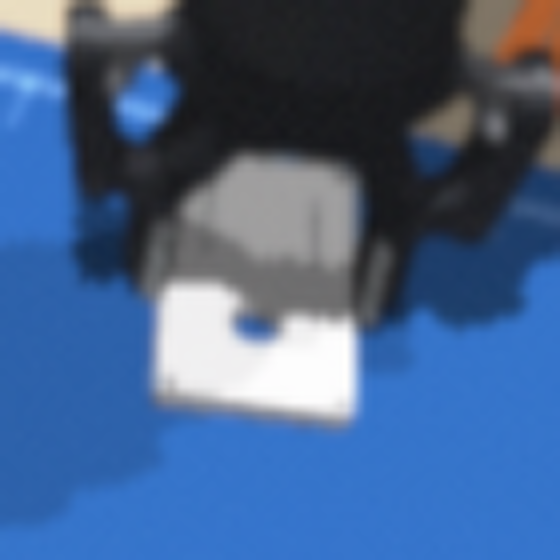

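Request:
{"op": "servo_tool", "data": {
  "steps": [
    [0, 0, 0, 0, -0.3, 0, 5.0],
    [0, 0, 0, 0, -0.8, 0, 5.0],
    [0, 0, 0, 0, -1.5, 0, 5.0],
    [0, 0, 0, 0, -2, 0, 5.0],
    [0, 0, 0, 0, -1.5, 0, 5.0],
    [0, 0, 0, 0, -0.5, 0, 5.0],
    [0, 0, 0, 0, 0, 0, 5.0]
  ]
}}

```text
time: 15.67
tool_pos: [0.4155, 0.236, 0.1399]
orientation: [-1.571, 0.001, 0.189]
force: [-0.8, 0.0, -1.5]
finger_gap: 0.0541
```

```bash
python3 - <<'E'
from h import *
plan([.5662,.0311,.13],-.035,n=11,hand=5.0)
E
```

```text
t 15.67 n 11 min 6.36 d_mm [ 150.7 -204.9   -9.9] w [ 0.0007  0.2243 -0.0012] F [-0.8  0.  -1.5] gap 54.1
[0.0001, 0.0204, -0.0001, 0.995, 0.09, -2.087, 5.0]
[0.0001, 0.0204, -0.0001, 1.037, 0.09, -2.066, 5.0]
[0.0001, 0.0204, -0.0001, 1.079, 0.09, -2.045, 5.0]
[0.0001, 0.0204, -0.0001, 1.121, 0.09, -2.022, 5.0]
[0.0001, 0.0204, -0.0001, 1.162, 0.09, -1.999, 5.0]
[0.0001, 0.0204, -0.0001, 1.202, 0.09, -1.975, 5.0]
[0.0001, 0.0204, -0.0001, 1.242, 0.09, -1.95, 5.0]
[0.0001, 0.0204, -0.0001, 1.282, 0.09, -1.924, 5.0]
[0.0001, 0.0204, -0.0001, 1.321, 0.09, -1.898, 5.0]
[0.0001, 0.0204, -0.0001, 1.359, 0.09, -1.871, 5.0]
[0.0001, 0.0204, -0.0001, 1.397, 0.09, -1.842, 5.0]
```

Request:
{"op": "servo_tool", "data": {
  "steps": [
    [0, 0.02, 0, 1.0, 0.05, -2.09, 5.0],
    [0, 0.02, 0, 1.04, 0.05, -2.07, 5.0],
    [0, 0.02, 0, 1.08, 0.05, -2.05, 5.0],
    [0, 0.02, 0, 1.12, 0.05, -2.02, 5.0],
    [0, 0.02, 0, 1.16, 0.05, -2.0, 5.0],
    [0, 0.02, 0, 1.2, 0.05, -1.98, 5.0],
    [0, 0.02, 0, 1.24, 0.05, -1.95, 5.0],
    [0, 0.02, 0, 1.28, 0.05, -1.92, 5.0],
    [0, 0.02, 0, 1.2, 0.05, -1.5, 5.0],
    [0, 0.01, 0, 0.6, 0, -0.8, 5.0]
  ]
}}

```text
time: 16.5
tool_pos: [0.5458, 0.0584, 0.13]
orientation: [-1.571, 0.005, -0.003]
force: [-0.5, 1.0, -1.6]
finger_gap: 0.0544
```

Request:
{"op": "servo_tool", "data": {
  "steps": [
    [0, 0, 0, 0, 0, 0, 5.0],
    [0, 0, 0, 0, 0, 0, 5.0]
  ]
}}

```text
time: 16.67
tool_pos: [0.5461, 0.0569, 0.1286]
orientation: [-1.571, 0.007, -0.006]
force: [0.1, 1.1, -2.3]
finger_gap: 0.0544
```

```bash
python3 - <<'E'
from h import *
plan([.5662,.0311,.12],-.035,n=3,hand=5.0)
E
```

```text
t 16.67 n 3 min 0.85 d_mm [ 20.1 -25.8  -8.6] w [-0.0001  0.0288 -0.0066] F [ 0.1  1.1 -2.3] gap 54.4
[-0.0, 0.0096, -0.0022, 0.677, 0.283, -0.856, 5.0]
[-0.0, 0.0096, -0.0022, 0.684, 0.285, -0.849, 5.0]
[-0.0, 0.0096, -0.0022, 0.692, 0.286, -0.842, 5.0]
```

Request:
{"op": "servo_tool", "data": {
  "steps": [
    [0, 0.01, -0.003, 0.68, 0.2, -0.86, 5.0],
    [0, 0.01, -0.002, 0.68, 0.2, -0.85, 5.0],
    [0, 0.007, -0.001, 0.5, 0.1, -0.6, 5.0],
    [0, 0, 0, 0, 0, 0, 5.0],
    [0, 0, 0, 0, 0, 0, 5.0]
  ]
}}

```text
time: 17.08
tool_pos: [0.5638, 0.034, 0.1222]
orientation: [-1.57, 0.002, -0.031]
force: [0.0, -0.0, -0.5]
finger_gap: 0.0542
```

```bash
python3 - <<'E'
from h import *
plan([.5662,.0311,.113],-.035,n=3,hand=5.0)
E
```

```text
t 17.08 n 3 min 0.25 d_mm [ 2.4 -2.9 -9.2] w [-0.0007  0.0038 -0.0025] F [ 0.  -0.  -0.5] gap 54.2
[-0.0002, 0.0013, -0.0008, 0.085, 0.306, -0.094, 5.0]
[-0.0002, 0.0013, -0.0008, 0.085, 0.306, -0.094, 5.0]
[-0.0002, 0.0013, -0.0008, 0.085, 0.306, -0.094, 5.0]
```

Request:
{"op": "servo_tool", "data": {
  "steps": [
    [0, 0.002, -0.001, 0.12, 0.2, -0.15, 5.0],
    [0, 0.001, -0.001, 0.1, 0.3, -0.1, 5.0],
    [0, 0, 0, 0, 0.2, 0, 5.0],
    [0, 0, 0, 0, 0, 0, 5.0],
    [0, 0, 0, 0, 0, 0, 5.0]
  ]
}}

```text
time: 17.5
tool_pos: [0.5655, 0.032, 0.1145]
orientation: [-1.57, 0.001, -0.033]
force: [0.1, -0.4, -0.7]
finger_gap: 0.0546
```

```bash
python3 - <<'E'
from h import *
plan([.5662,.0311,.108],-.035,n=1,hand=5.0)
p,_=arm.snapshot('scene');cv2.imwrite('pics/sc8.png',p);crop(p,225,205,70,75,8,'pics/b5.png')
E
```

```text
t 17.5 n 1 min 0.16 d_mm [ 0.7 -0.9 -6.5] w [-0.0012  0.0018 -0.0007] F [ 0.1 -0.4 -0.7] gap 54.6
[-0.0012, 0.0018, -0.0007, 0.069, 0.647, -0.091, 5.0]
```

View pics/b5.png

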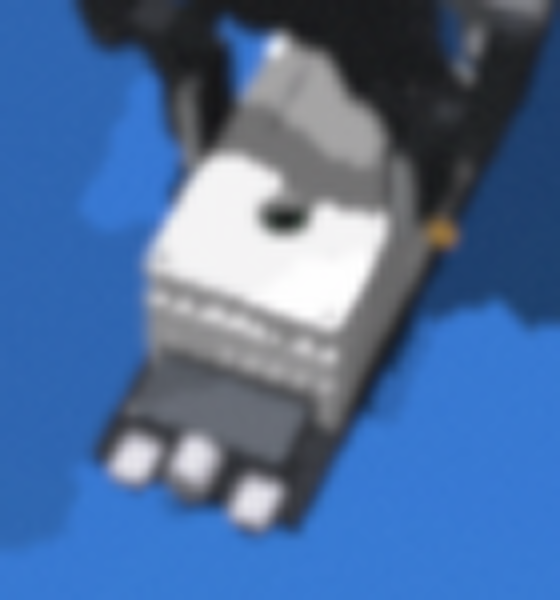

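The crop shows the cover hovering evenly over the frame, with its hole at (285,218) and its near edge parallel to the frame's. I'm lowering slowly.

Request:
{"op": "servo_tool", "data": {
  "steps": [
    [-0.001, 0.002, -0.001, 0.07, 0.2, -0.09, 5.0],
    [0, 0, 0, 0, 0.15, 0, 5.0],
    [0, 0, 0, 0, 0, 0, 5.0],
    [0, 0, 0, 0, 0, 0, 5.0]
  ]
}}

```text
time: 17.88
tool_pos: [0.5661, 0.0313, 0.1107]
orientation: [-1.571, -0.0, -0.035]
force: [0.5, -0.4, -2.3]
finger_gap: 0.0543
```

```bash
python3 - <<'E'
from h import *
plan([.5662,.0311,.108],-.035,n=1,hand=5.0)
E
```

```text
t 17.88 n 1 min 0.07 d_mm [ 0.1 -0.2 -2.7] w [-0.0002 -0.      0.0004] F [ 0.5 -0.4 -2.3] gap 54.3
[-0.0002, -0.0, 0.0004, 0.01, 0.275, -0.022, 5.0]
```

Request:
{"op": "servo_tool", "data": {
  "steps": [
    [0, 0, 0, 0.01, 0.12, -0.02, 5.0],
    [0, 0, 0, 0, 0.05, 0, 5.0],
    [0, 0, 0, 0, 0, 0, 5.0]
  ]
}}

```text
time: 18.13
tool_pos: [0.5663, 0.0311, 0.109]
orientation: [-1.571, -0.001, -0.035]
force: [-0.9, 0.8, -0.9]
finger_gap: 0.0544
```

Request:
{"op": "servo_tool", "data": {
  "steps": [
    [0, 0, 0, 0, 0.06, 0, 5.0],
    [0, 0, 0, 0, 0, 0, 5.0]
  ]
}}

```text
time: 18.3
tool_pos: [0.5663, 0.0311, 0.1083]
orientation: [-1.571, -0.001, -0.035]
force: [0.0, 0.3, -2.0]
finger_gap: 0.0545
```

Request:
{"op": "servo_tool", "data": {
  "steps": [
    [0, 0, 0, 0, 0.06, 0, 5.0],
    [0, 0, 0, 0, 0, 0, 5.0]
  ]
}}

```text
time: 18.47
tool_pos: [0.5665, 0.0311, 0.108]
orientation: [-1.571, -0.001, -0.035]
force: [-0.3, -0.3, -1.0]
finger_gap: 0.0544
```

Request:
{"op": "servo_tool", "data": {
  "steps": [
    [0, 0, 0, 0, 0.06, 0, 5.0],
    [0, 0, 0, 0, 0, 0, 5.0]
  ]
}}

```text
time: 18.63
tool_pos: [0.5666, 0.0311, 0.108]
orientation: [-1.57, -0.001, -0.035]
force: [-1.3, 0.8, -0.7]
finger_gap: 0.0546
```

Request:
{"op": "servo_tool", "data": {
  "steps": [
    [0, 0, 0, -0.02, 0.06, 0, 5.0],
    [0, 0, 0, 0, 0, 0, 5.0]
  ]
}}

```text
time: 18.8
tool_pos: [0.5667, 0.0311, 0.1079]
orientation: [-1.57, -0.002, -0.035]
force: [0.4, -0.5, -0.3]
finger_gap: 0.0547
```

```bash
python3 - <<'E'
from h import *
p,_=arm.snapshot('scene');cv2.imwrite('pics/sc9.png',p);crop(p,225,205,70,75,8,'pics/b6.png')
E
```

```text
(no output)
```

View pics/b6.png

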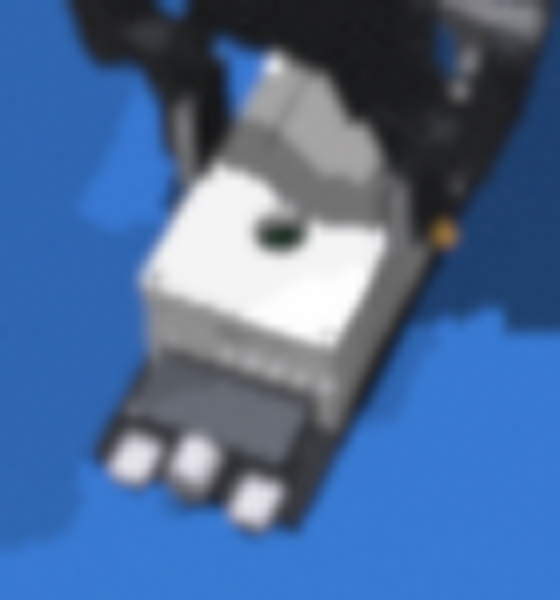

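The cover is seated, with its sides continuous with the frame. I'm releasing and moving to where I can look.

Request:
{"op": "servo_tool", "data": {
  "steps": [
    [0, 0, 0, 0, 0, 0, 5.7],
    [0, 0, 0, 0, 0, 0, 6.3],
    [0, 0, 0, 0, 0, 0, 7.0],
    [0, 0, 0, 0, 0, 0, 7.0],
    [0, 0, 0, 0, -1, 0, 7.0],
    [0, 0, 0, 0, -2.5, 0, 7.0],
    [0, 0, 0, 0, -3.5, 0, 7.0],
    [0, 0, 0, 0, -3.5, 0, 7.0],
    [0, 0, 0, -0.5, -3, -2, 7.0],
    [0, 0, 0, -1.5, -1, -3.5, 7.0]
  ]
}}

```text
time: 19.68
tool_pos: [0.5435, -0.0202, 0.2572]
orientation: [-1.569, 0.005, -0.028]
force: [0.4, -1.4, 0.7]
finger_gap: 0.0702
```

Request:
{"op": "servo_tool", "data": {
  "steps": [
    [0, 0, 0, -1.5, 0, -3.5, 7.0],
    [0, 0, 0, -1.5, 0, -3.5, 7.0],
    [0, 0, 0, -1, 0, -2.5, 7.0],
    [0, 0, 0, 0, 0, -1, 7.0],
    [0, 0, 0, 0, 0, 0, 7.0]
  ]
}}

```text
time: 20.1
tool_pos: [0.4998, -0.1318, 0.2679]
orientation: [-1.574, -0.009, -0.03]
force: [-0.6, -0.4, 0.4]
finger_gap: 0.0698
```

```bash
python3 - <<'E'
from h import *
np.set_printoptions(precision=4,suppress=True)
t,_=arm.snapshot('top');cv2.imwrite('pics/tp10.png',t)
p,_=arm.snapshot('scene');cv2.imwrite('pics/sc10.png',p)
for n,im in(('top',t),('scene',p)):
  for ch in(2,0): print(n,fit(n,im,[.566,.0315,-.035],.046,CO,ch=ch))
f=lambda im,x,y,w,h:cv2.resize(im[y:y+h,x:x+w],(390,480),interpolation=cv2.INTER_CUBIC)
cv2.imwrite('pics/b7.png',np.hstack([f(t,255,160,65,80),f(p,235,195,65,80)]))
cv2.imwrite('pics/b8.png',p)
E
```

```text
top (array([ 0.5663,  0.0318, -0.0311]), np.float64(25.31317572582069))
top (array([ 0.5662,  0.0317, -0.0241]), np.float64(31.10213217820856))
scene (array([ 0.5671,  0.0318, -0.0399]), np.float64(25.93509538026565))
scene (array([ 0.5664,  0.0306, -0.0282]), np.float64(34.00758774170898))
```

View pics/b7.png

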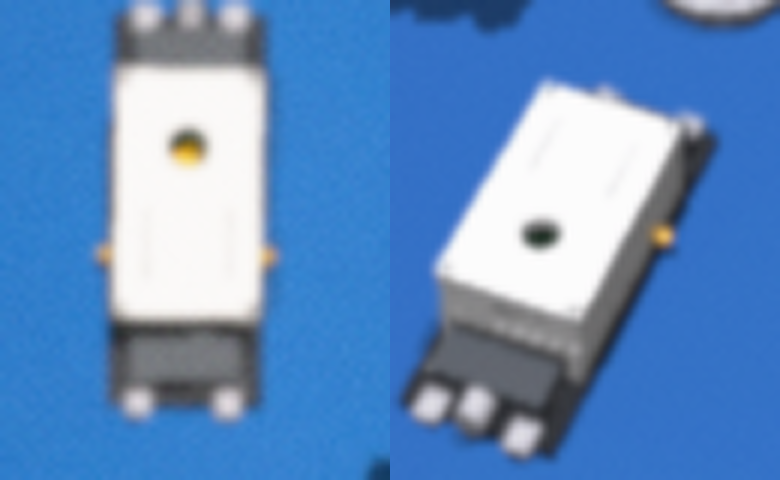

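View pics/b8.png

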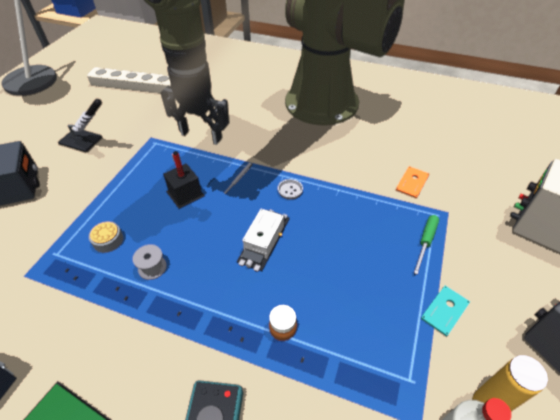

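The cover is on, with fits within about 0.8 mm of the tray in x and 0.3 mm in y, and the gold pad shows through the hole. Next I locate the pen.

```bash
python3 - <<'E'
from h import *
T0=cv2.imread('pics/top0.png');S0=cv2.imread('pics/scene0.png')
out=[]
for n,im,(x,y,w,h) in(('top',T0,(370,185,55,65)),('scene',S0,(150,140,55,65))):
    s=7;a=cv2.resize(im[y:y+h,x:x+w],None,fx=s,fy=s,interpolation=cv2.INTER_CUBIC);b=a.copy()
    c=np.array([.5003,-.21])
    K,R,t=cam(n);o=-R.T@t;d=np.r_[c,.1]-o;side=np.array([-d[1],d[0]]);side/=np.linalg.norm(side)
    px=lambda P:np.round(((proj(n,P)-[x,y]+.5)*s-.5)*16).astype(np.int32)
    for sg in(0,):
        L=px([[*c,.066],[*c,.14]]);cv2.polylines(b,[L],False,(255,255,0),1,shift=4)
    for z,r in((.066,.012),(.07,.0075),(.105,.0075),(.14,.0065)):
        th=np.linspace(0,2*np.pi,40);cv2.polylines(b,[px(np.c_[c[0]+r*np.cos(th),c[1]+r*np.sin(th),z+0*th])],True,(255,255,0),1,shift=4)
    out.append(np.hstack([a,b]))
out=[cv2.resize(o,(770,455)) for o in out]
cv2.imwrite('pics/p1.png',out[0]);cv2.imwrite('pics/p2.png',out[1])
E
```

```text
(no output)
```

View pics/p1.png

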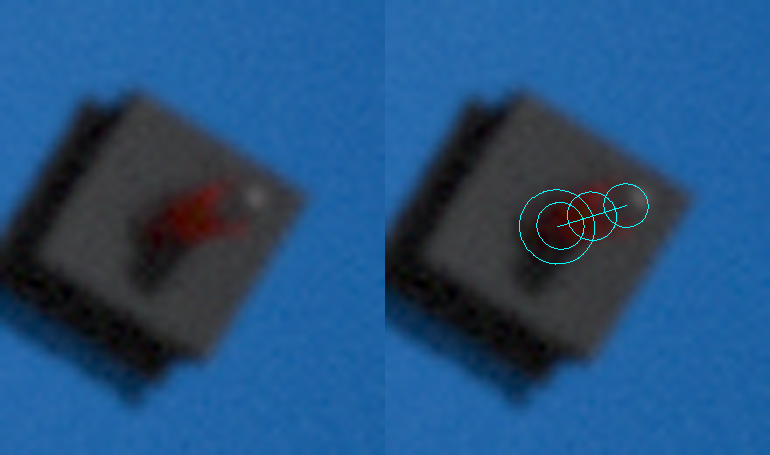

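View pics/p2.png

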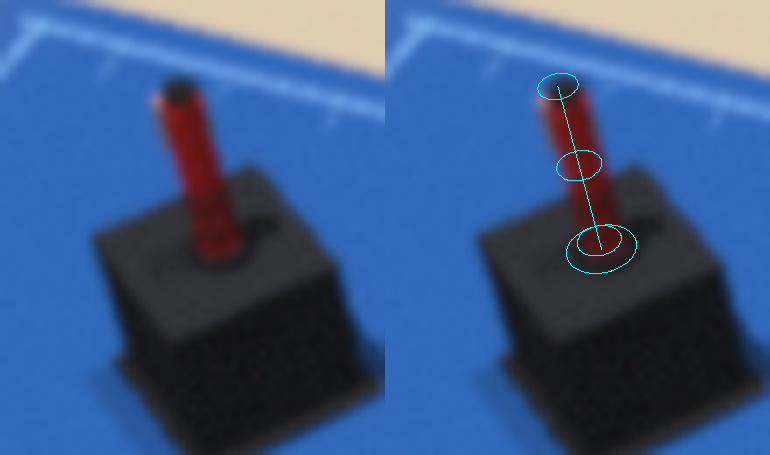

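```bash
cat >> h.py <<'E'
def pensil(n,base,top,zr,box,r=.0075):
    """silhouette of a cylinder between points base and top"""
    x0,y0,w,h=box;m=np.zeros((h*S,w*S),np.float32);th=np.linspace(0,2*np.pi,32);P=[]
    for q in(base,top): P.append(np.c_[q[0]+r*np.cos(th),q[1]+r*np.sin(th),q[2]+0*th])
    uv=(proj(n,np.vstack(P))-[x0,y0]+.5)*S-.5
    hull=cv2.convexHull(uv.astype(np.float32))
    cv2.fillPoly(m,[np.round(hull*16).astype(np.int32)],1.,shift=4)
    return cv2.resize(cv2.GaussianBlur(m,(0,0),.7*S),(w,h),interpolation=cv2.INTER_AREA)
def fitpen(ims,q0,zb,zt,pad=6,tilt=True):
    """ims: list of (cam,img). q: x,y at zb, and x,y shift at zt, mm"""
    D=[]
    for n,im in ims:
        uv=proj(n,[[q0[0],q0[1],zb],[q0[0],q0[1],zt]]);a=np.floor(uv.min(0)).astype(int)-pad-3;b=np.ceil(uv.max(0)).astype(int)+pad+3
        box=(a[0],a[1],b[0]-a[0],b[1]-a[1]);I=im[a[1]:b[1],a[0]:b[0]].astype(float)
        D.append((n,box,np.clip(I[:,:,2]-np.maximum(I[:,:,0],I[:,:,1]),0,None)))
    def cost(q):
        tot=0
        for n,box,I in D:
            tx=(q[2],q[3]) if tilt else (0,0)
            m=pensil(n,[q[0]/1e3,q[1]/1e3,zb],[(q[0]+tx[0])/1e3,(q[1]+tx[1])/1e3,zt],None,box)
            A=m.ravel();k=A@I.ravel()/(A@A+1e-9);tot+=np.mean((I.ravel()-k*A)**2)/np.mean(I**2)
        return tot
    s0=np.array([q0[0]*1e3,q0[1]*1e3]+([0,0] if tilt else []))
    r=minimize(cost,s0,method='Nelder-Mead',options=dict(initial_simplex=np.vstack([s0]+[s0+2.5*e for e in np.eye(len(s0))]),xatol=.02,fatol=1e-5,maxiter=400))
    return r.x,r.fun
E
python3 - <<'E'
from h import *
np.set_printoptions(precision=2,suppress=True)
T0=cv2.imread('pics/top0.png');S0=cv2.imread('pics/scene0.png')
q=[.501,-.21]
print(fitpen([('scene',S0)],q,.07,.136,tilt=False))
print(fitpen([('top',T0)],q,.07,.136,tilt=False))
print(fitpen([('scene',S0),('top',T0)],q,.07,.136,tilt=False))
print(fitpen([('scene',S0),('top',T0)],q,.07,.136))
E
```

```text
(array([ 503.32, -206.27]), np.float64(0.17745589394640188))
(array([ 499.97, -205.9 ]), np.float64(0.23548983213763644))
(array([ 500.72, -207.48]), np.float64(0.4495539403589534))
(array([ 500.55, -208.95,    0.24,    2.84]), np.float64(0.4163857823919595))
```

```bash
python3 - <<'E'
from h import *
plan([.501,-.207,.24],-.035,n=5,hand=5.0)
E
```

```text
t 20.2 n 5 min 2.05 d_mm [  0.8 -77.1 -27.5] w [0.0018 0.0074 0.0087] F [ 0.3 -0.5 -0.3] gap 70.3
[0.0004, 0.0015, 0.0017, 0.053, 0.553, -1.539, 5.0]
[0.0004, 0.0015, 0.0017, 0.056, 0.552, -1.539, 5.0]
[0.0004, 0.0015, 0.0017, 0.06, 0.551, -1.539, 5.0]
[0.0004, 0.0015, 0.0017, 0.063, 0.551, -1.54, 5.0]
[0.0004, 0.0015, 0.0017, 0.066, 0.55, -1.54, 5.0]
```

Request:
{"op": "servo_tool", "data": {
  "steps": [
    [0, 0.002, 0.002, 0.06, 0.3, -1.5, 6.0],
    [0, 0.002, 0.002, 0.06, 0.5, -1.6, 6.0],
    [0, 0.002, 0.002, 0.06, 0.5, -1.6, 6.0],
    [0, 0.002, 0.002, 0.06, 0.5, -1.6, 6.0],
    [0, 0, 0, 0, 0.5, -1.0, 6.0],
    [0, 0, 0, 0, 0, 0, 6.0],
    [0, 0, 0, 0, 0, 0, 6.0]
  ]
}}

```text
time: 20.78
tool_pos: [0.5057, -0.1956, 0.2426]
orientation: [-1.567, -0.0, -0.022]
force: [0.2, 0.0, 0.1]
finger_gap: 0.0596
```

```bash
python3 - <<'E'
from h import *
plan([.501,-.207,.175],-.035,n=5,hand=6.0)
E
```

```text
t 20.78 n 5 min 1.72 d_mm [ -4.7 -11.4 -67.6] w [-0.0041  0.0129 -0.    ] F [0.2 0.  0.1] gap 59.6
[-0.0008, 0.0026, -0.0, -0.088, 1.352, -0.235, 6.0]
[-0.0008, 0.0026, -0.0, -0.087, 1.352, -0.234, 6.0]
[-0.0008, 0.0026, -0.0, -0.087, 1.352, -0.233, 6.0]
[-0.0008, 0.0026, -0.0, -0.086, 1.352, -0.232, 6.0]
[-0.0008, 0.0026, -0.0, -0.086, 1.352, -0.231, 6.0]
```

Request:
{"op": "servo_tool", "data": {
  "steps": [
    [-0.002, 0.005, 0, -0.25, 0.6, -0.6, 6.0],
    [-0.001, 0.004, 0, -0.15, 0.8, -0.4, 6.0],
    [0, 0.002, 0, 0, 0.6, -0.1, 6.0],
    [0, 0, 0, 0, 0, 0, 6.0],
    [0, 0, 0, 0, 0, 0, 6.0]
  ]
}}

```text
time: 21.2
tool_pos: [0.5014, -0.2039, 0.2204]
orientation: [-1.568, 0.0, -0.03]
force: [0.7, -0.6, -0.1]
finger_gap: 0.0601
```

```bash
python3 - <<'E'
from h import *
plan([.501,-.207,.175],-.035,n=4,hand=6.0)
p,_=arm.snapshot('scene');crop(p,130,90,90,120,5,'pics/p3.png')
E
```

```text
t 21.2 n 4 min 1.14 d_mm [ -0.4  -3.1 -45.4] w [-0.0024  0.0048 -0.0005] F [ 0.7 -0.6 -0.1] gap 60.1
[-0.0006, 0.0012, -0.0001, -0.008, 1.135, -0.08, 6.0]
[-0.0006, 0.0012, -0.0001, -0.008, 1.136, -0.08, 6.0]
[-0.0006, 0.0012, -0.0001, -0.008, 1.136, -0.079, 6.0]
[-0.0006, 0.0012, -0.0001, -0.008, 1.136, -0.078, 6.0]
```

View pics/p3.png

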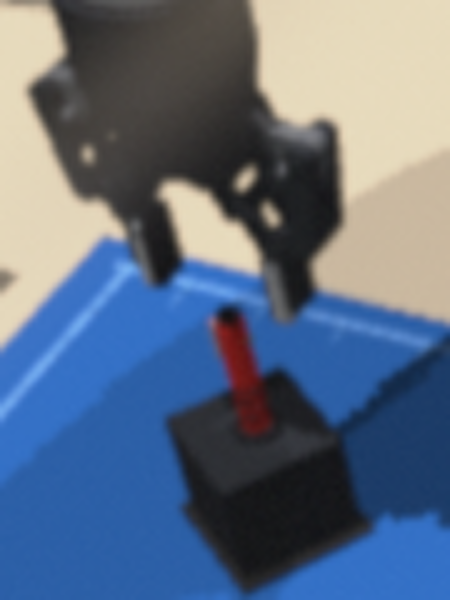

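The jaws, pad ends at crop (155,280) and (285,315), are on either side of the pen cap at (228,315) and just above it. I'm lowering.

Request:
{"op": "servo_tool", "data": {
  "steps": [
    [-0.001, 0.002, 0, 0, 0.8, -0.12, 6.0],
    [-0.001, 0.002, 0, 0, 1.2, -0.1, 6.0],
    [0, 0, 0, 0, 1.3, -0.05, 6.0],
    [0, 0, 0, 0, 1.2, 0, 6.0],
    [0, 0, 0, 0, 0.6, 0, 6.0],
    [0, 0, 0, 0, 0, 0, 6.0],
    [0, 0, 0, 0, 0, 0, 6.0]
  ]
}}

```text
time: 21.83
tool_pos: [0.5023, -0.2068, 0.1673]
orientation: [-1.572, -0.003, -0.034]
force: [-0.0, 0.7, 0.2]
finger_gap: 0.0599
```

```bash
python3 - <<'E'
from h import *
plan([.501,-.207,.154],-.035,n=2,hand=6.0)
E
```

```text
t 21.83 n 2 min 0.33 d_mm [ -1.3  -0.2 -13.3] w [0.0009 0.0006 0.0027] F [-0.   0.7  0.2] gap 59.9
[0.0004, 0.0003, 0.0013, -0.064, 0.666, -0.011, 6.0]
[0.0004, 0.0003, 0.0013, -0.063, 0.666, -0.012, 6.0]
```

Request:
{"op": "servo_tool", "data": {
  "steps": [
    [0, 0, 0.002, -0.1, 0.4, 0, 6.0],
    [0, 0, 0.001, 0, 0.5, 0, 6.0],
    [0, 0, 0, 0, 0.2, 0, 6.0],
    [0, 0, 0, 0, 0, 0, 6.0],
    [0, 0, 0, 0, 0, 0, 5.0],
    [0, 0, 0, 0, 0, 0, 4.2]
  ],
  "squeeze": 40
}}

```text
time: 22.33
tool_pos: [0.5024, -0.2072, 0.1572]
orientation: [-1.573, -0.002, -0.034]
force: [-0.0, 0.2, -0.4]
finger_gap: 0.0422
```

```bash
python3 - <<'E'
from h import *
plan([.501,-.207,.153],-.035,n=1,hand=5.0)
p,_=arm.snapshot('scene');crop(p,130,90,90,120,5,'pics/p4.png')
E
```

```text
t 22.33 n 1 min 0.11 d_mm [-1.4  0.2 -4.2] w [0.002  0.0006 0.0023] F [-0.   0.2 -0.4] gap 42.2
[0.002, 0.0006, 0.0023, -0.142, 0.422, 0.021, 5.0]
```

View pics/p4.png

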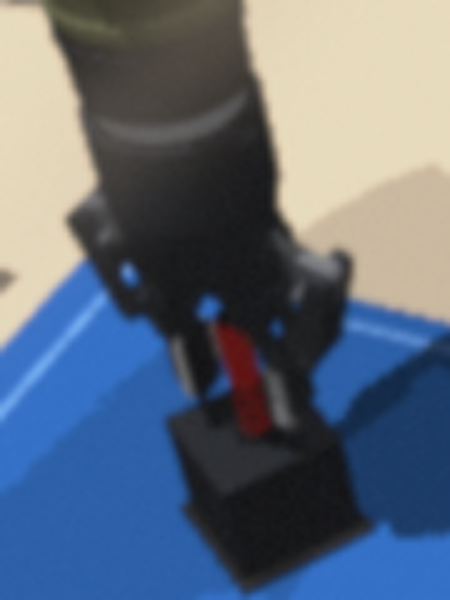

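Request:
{"op": "servo_tool", "data": {
  "steps": [
    [0.002, 0, 0.002, -0.1, 0.2, 0, 4.2],
    [0, 0, 0, 0, 0.1, 0, 3.6],
    [0, 0, 0, 0, 0, 0, 3.0],
    [0, 0, 0, 0, 0, 0, 2.5],
    [0, 0, 0, 0, 0, 0, 2.1],
    [0, 0, 0, 0, 0, 0, 1.8],
    [0, 0, 0, 0, 0, 0, 1.5],
    [0, 0, 0, 0, 0, 0, 1.1],
    [0, 0, 0, 0, 0, 0, 1.1]
  ]
}}

```text
time: 23.13
tool_pos: [0.5018, -0.2075, 0.1547]
orientation: [-1.571, -0.001, -0.034]
force: [0.3, -0.5, -1.2]
finger_gap: 0.0138
```

```bash
python3 - <<'E'
from h import *
plan([.501,-.207,.153],-.035,n=1,hand=1.1)
p,_=arm.snapshot('scene');crop(p,130,90,90,120,5,'pics/p5.png')
E
```

```text
t 23.13 n 1 min 0.05 d_mm [-0.8  0.5 -1.7] w [0.0004 0.0006 0.0014] F [ 0.3 -0.5 -1.2] gap 13.8
[0.0004, 0.0006, 0.0014, -0.081, 0.166, 0.047, 1.1]
```

View pics/p5.png

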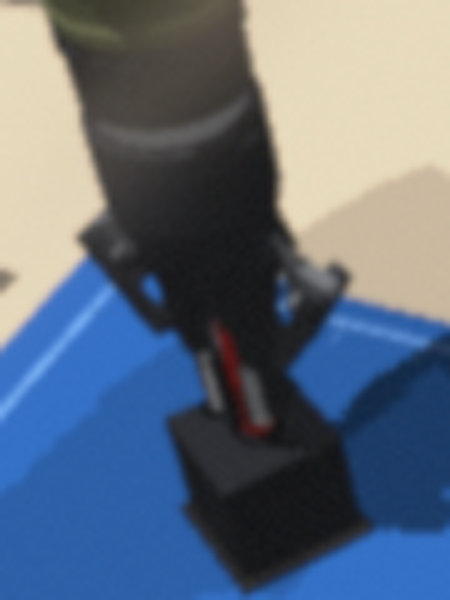

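The pen is gripped at a gap of 13.8 mm, guard on the stand and still upright. I'm lifting straight up.

Request:
{"op": "servo_tool", "data": {
  "steps": [
    [0, 0, 0, 0, -0.3, 0, 1.1],
    [0, 0, 0, 0, -0.8, 0, 1.1],
    [0, 0, 0, 0, -1.2, 0, 1.1],
    [0, 0, 0, 0, -1.3, 0, 1.1],
    [0, 0, 0, 0, -1.3, 0, 1.1],
    [0, 0, 0, 0, -1.2, 0, 1.1],
    [0, 0, 0, 0, -0.8, 0, 1.1],
    [0, 0, 0, 0, -0.4, 0, 1.1],
    [0, 0, 0, 0, 0, 0, 1.1]
  ],
  "squeeze": 50
}}

```text
time: 23.93
tool_pos: [0.5015, -0.208, 0.2339]
orientation: [-1.573, -0.001, -0.035]
force: [0.1, 0.2, -1.1]
finger_gap: 0.0138
```

```bash
python3 - <<'E'
from h import *
plan([.5845,.0305,.235],-.035,n=12,hand=1.1)
E
```

```text
t 23.93 n 12 min 6.31 d_mm [ 83.  238.5   1.1] w [0.0022 0.0002 0.0013] F [ 0.1  0.2 -1.1] gap 13.8
[0.0002, 0.0, 0.0001, 0.622, -0.013, 2.01, 1.1]
[0.0002, 0.0, 0.0001, 0.622, -0.012, 2.01, 1.1]
[0.0002, 0.0, 0.0001, 0.622, -0.012, 2.01, 1.1]
[0.0002, 0.0, 0.0001, 0.622, -0.012, 2.01, 1.1]
[0.0002, 0.0, 0.0001, 0.622, -0.012, 2.01, 1.1]
[0.0002, 0.0, 0.0001, 0.622, -0.011, 2.01, 1.1]
[0.0002, 0.0, 0.0001, 0.622, -0.011, 2.01, 1.1]
[0.0002, 0.0, 0.0001, 0.622, -0.011, 2.01, 1.1]
[0.0002, 0.0, 0.0001, 0.622, -0.01, 2.01, 1.1]
[0.0002, 0.0, 0.0001, 0.622, -0.01, 2.01, 1.1]
[0.0002, 0.0, 0.0001, 0.622, -0.01, 2.01, 1.1]
[0.0002, 0.0, 0.0001, 0.622, -0.009, 2.01, 1.1]
```

Request:
{"op": "servo_tool", "data": {
  "steps": [
    [0, 0, 0, 0.3, 0, 1.0, 1.1],
    [0, 0, 0, 0.62, 0, 2.0, 1.1],
    [0, 0, 0, 0.68, 0, 2.2, 1.1],
    [0, 0, 0, 0.68, 0, 2.2, 1.1],
    [0, 0, 0, 0.68, 0, 2.2, 1.1],
    [0, 0, 0, 0.68, 0, 2.2, 1.1],
    [0, 0, 0, 0.68, 0, 2.2, 1.1],
    [0, 0, 0, 0.68, 0, 2.2, 1.1],
    [0, 0, 0, 0.68, 0, 2.2, 1.1],
    [0, 0, 0, 0.68, 0, 2.2, 1.1]
  ]
}}

```text
time: 24.77
tool_pos: [0.5715, 0.0069, 0.2267]
orientation: [-1.571, 0.009, -0.042]
force: [0.7, 0.3, -1.3]
finger_gap: 0.0136
```

Request:
{"op": "servo_tool", "data": {
  "steps": [
    [0, 0, 0, 0.5, 0, 1.5, 1.1],
    [0, 0, 0, 0.3, 0, 0.9, 1.1],
    [0, 0, 0, 0, 0, 0, 1.1],
    [0, 0, 0, 0, 0, 0, 1.1]
  ]
}}

```text
time: 25.1
tool_pos: [0.58, 0.0387, 0.2231]
orientation: [-1.569, 0.014, -0.035]
force: [0.5, -0.8, -0.3]
finger_gap: 0.0136
```

```bash
python3 - <<'E'
from h import *
plan([.5845,.0305,.22],-.035,n=3,hand=1.1)
E
```

```text
t 25.1 n 3 min 0.25 d_mm [ 4.5 -8.2 -3.1] w [-0.0014  0.0002 -0.0136] F [ 0.5 -0.8 -0.3] gap 13.6
[-0.0005, 0.0001, -0.0045, 0.162, 0.099, -0.267, 1.1]
[-0.0005, 0.0001, -0.0045, 0.161, 0.1, -0.267, 1.1]
[-0.0005, 0.0001, -0.0045, 0.161, 0.101, -0.267, 1.1]
```

Request:
{"op": "servo_tool", "data": {
  "steps": [
    [0, 0, -0.006, 0.18, 0, -0.35, 1.1],
    [0, 0, -0.005, 0.15, 0, -0.3, 1.1],
    [0, 0, -0.003, 0.1, 0, -0.15, 1.1],
    [0, 0, 0, 0, 0, 0, 1.1],
    [0, 0, 0, 0, 0, 0, 1.1]
  ]
}}

```text
time: 25.52
tool_pos: [0.5828, 0.0261, 0.2223]
orientation: [-1.571, 0.0, -0.039]
force: [-0.7, -0.4, -0.7]
finger_gap: 0.0133
```

```bash
python3 - <<'E'
from h import *
plan([.5845,.0305,.21],-.035,n=1,hand=1.1)
E
```

```text
t 25.52 n 1 min 0.33 d_mm [  1.7   4.4 -12.3] w [ 0.0001 -0.0042 -0.    ] F [-0.7 -0.4 -0.7] gap 13.3
[0.0001, -0.0042, -0.0, 0.148, 1.231, 0.442, 1.1]
```

Request:
{"op": "servo_tool", "data": {
  "steps": [
    [0, -0.003, 0, 0.12, 0, 0.35, 1.1],
    [0, 0, 0, 0, 0, 0, 1.1],
    [0, 0, 0, 0, 0, 0, 1.1]
  ]
}}

```text
time: 25.77
tool_pos: [0.5843, 0.0285, 0.2227]
orientation: [-1.571, -0.001, -0.038]
force: [0.3, 0.5, -0.1]
finger_gap: 0.0137
```

```bash
python3 - <<'E'
from h import *
plan([.5845,.0305,.21],-.035,n=1,hand=1.1)
p,_=arm.snapshot('scene');cv2.imwrite('pics/sc11.png',p);crop(p,215,150,90,120,5,'pics/q1.png')
t,_=arm.snapshot('top');cv2.imwrite('pics/tp11.png',t);crop(t,240,130,90,100,5,'pics/q2.png')
E
```

```text
t 25.77 n 1 min 0.32 d_mm [  0.2   2.  -12.7] w [ 0.0001 -0.0033  0.0006] F [ 0.3  0.5 -0.1] gap 13.7
[0.0001, -0.0033, 0.0006, 0.015, 1.273, 0.199, 1.1]
```

View pics/q1.png

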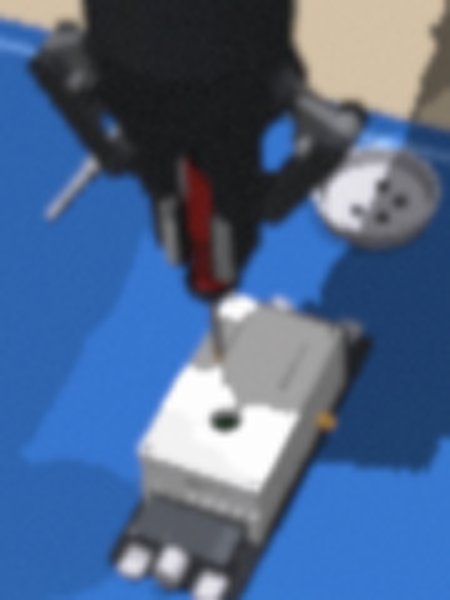

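View pics/q2.png

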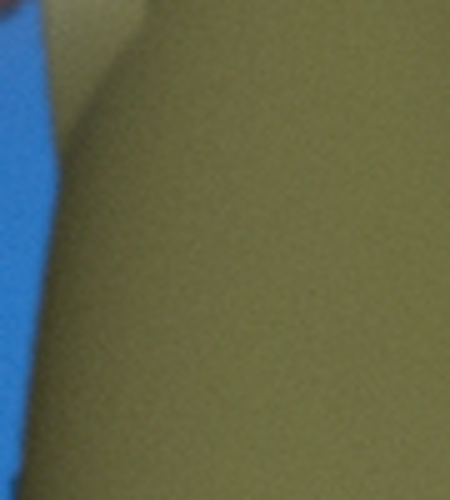

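```bash
python3 - <<'E'
from h import *
p=cv2.imread('pics/sc11.png');s=12;x,y,w,h=240,175,40,68
a=cv2.resize(p[y:y+h,x:x+w],None,fx=9,fy=8.5,interpolation=cv2.INTER_CUBIC)
s=8;a=cv2.resize(p[y:y+h,x:x+w],None,fx=s,fy=s,interpolation=cv2.INTER_CUBIC);b=a.copy()
px=lambda P:np.round(((proj('scene',P)-[x,y]+.5)*s-.5)*16).astype(np.int32)
c=np.array([.5843,.0285]);T=.2227
for r,z in((.012,T-.0887),(.0025,T-.0887),(.0025,T-.1307),(.0016,T-.1387)):
    th=np.linspace(0,6.283,40);cv2.polylines(b,[px(np.c_[c[0]+r*np.cos(th),c[1]+r*np.sin(th),z+0*th])],True,(255,255,0),1,shift=4)
cv2.polylines(b,[px([[*c,T-.1387],[*c,T-.0247]])],False,(255,255,0),1,shift=4)
h0=np.array([.5847,.0311]);th=np.linspace(0,6.283,40);cv2.polylines(b,[px(np.c_[h0[0]+.008*np.cos(th),h0[1]+.008*np.sin(th),.046+0*th])],True,(0,255,255),1,shift=4)
cv2.imwrite('pics/q3.png',np.hstack([a,b]))
E
```

```text
(no output)
```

View pics/q3.png

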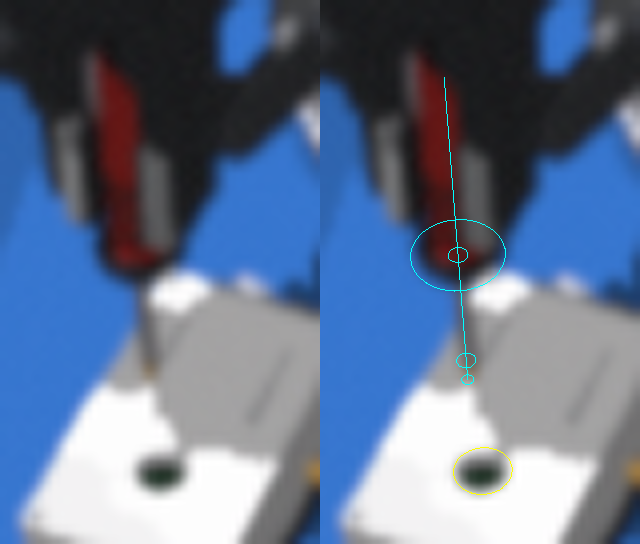

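The enlarged crop shows the tip at about (150,377) and the hole at about (161,473). The tool-based prediction lands on the tip within 1 px. I'm centring and lowering to just above the hole.

Request:
{"op": "servo_tool", "data": {
  "steps": [
    [0, -0.003, 0, 0.02, 0.4, 0.2, 1.1],
    [0, 0, 0, 0, 0.6, 0, 1.1],
    [0, 0, 0, 0, 0.7, 0, 1.1],
    [0, 0, 0, 0, 0.4, 0, 1.1],
    [0, 0, 0, 0, 0, 0, 1.1],
    [0, 0, 0, 0, 0, 0, 1.1]
  ]
}}

```text
time: 26.37
tool_pos: [0.5841, 0.0314, 0.1986]
orientation: [-1.571, 0.001, -0.034]
force: [0.1, -0.2, -0.4]
finger_gap: 0.0141
```

```bash
python3 - <<'E'
from h import *
plan([.5847,.0307,.195],-.035,n=1,hand=1.1)
E
```

```text
t 26.37 n 1 min 0.09 d_mm [ 0.6 -0.7 -3.6] w [ 0.      0.0012 -0.0006] F [ 0.1 -0.2 -0.4] gap 14.1
[0.0, 0.0012, -0.0006, 0.059, 0.362, -0.067, 1.1]
```

Request:
{"op": "servo_tool", "data": {
  "steps": [
    [0, 0.001, 0, 0.06, 0.25, -0.06, 1.1],
    [0, 0, 0, 0, 0.2, 0, 1.1],
    [0, 0, 0, 0, 0, 0, 1.1],
    [0, 0, 0, 0, 0, 0, 1.1]
  ]
}}

```text
time: 26.7
tool_pos: [0.5847, 0.0306, 0.1935]
orientation: [-1.571, 0.001, -0.035]
force: [-0.3, 0.1, -0.5]
finger_gap: 0.0135
```

```bash
cat > pv.py <<'E'
from h import *
import sys
s=arm.observe();plan([.5847,.0307,.195],-.035,n=1,hand=1.1,st=s)
p,_=arm.snapshot('scene');cv2.imwrite('pics/raw_%s'%sys.argv[1],p)
x,y,w,h=240,195,40,50;sc=10
a=cv2.resize(p[y:y+h,x:x+w],None,fx=sc,fy=sc,interpolation=cv2.INTER_CUBIC);b=a.copy()
px=lambda P:np.round(((proj('scene',P)-[x,y]+.5)*sc-.5)*16).astype(np.int32)
c=s['tool_pos'];T=c[2];c=c[:2];th=np.linspace(0,6.283,40)
for r,z in((.012,T-.0887),(.0025,T-.0887),(.0025,T-.1307),(.0016,T-.1387)):
    cv2.polylines(b,[px(np.c_[c[0]+r*np.cos(th),c[1]+r*np.sin(th),z+0*th])],True,(255,255,0),1,shift=4)
h0=np.array([.5847,.0311]);cv2.polylines(b,[px(np.c_[h0[0]+.008*np.cos(th),h0[1]+.008*np.sin(th),.046+0*th])],True,(0,255,255),1,shift=4)
cv2.imwrite('pics/'+sys.argv[1],np.hstack([a,b]))
E
python3 pv.py q4.png
```

```text
t 26.7 n 1 min 0.04 d_mm [-0.   0.1  1.5] w [ 0.0002 -0.     -0.001 ] F [-0.3  0.1 -0.5] gap 13.5
[0.0002, -0.0, -0.001, -0.005, -0.152, 0.006, 1.1]
```

View pics/q4.png

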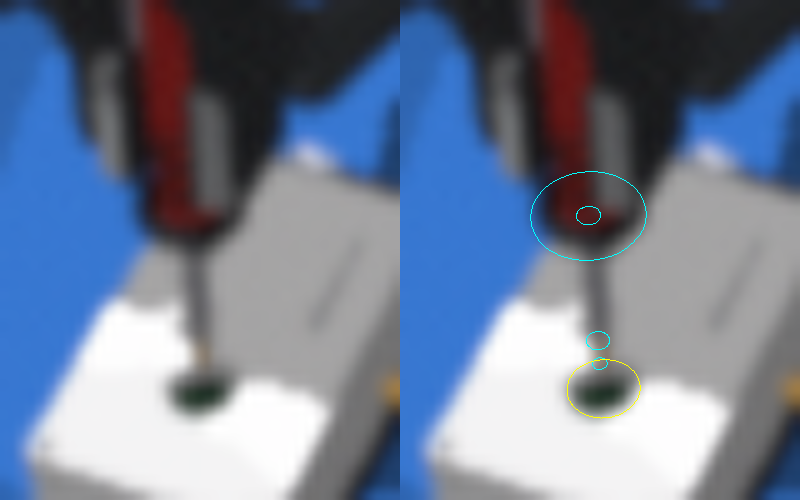

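```bash
python3 - <<'E'
from h import *
np.set_printoptions(precision=4,suppress=True)
p,d=arm.snapshot('scene');cv2.imwrite('pics/sc12.png',p);np.save('pics/sc12.npy',d)
x,y,w,h=243,195,30,50
I=p[y:y+h,x:x+w].astype(int);red=(I[:,:,2]-np.maximum(I[:,:,0],I[:,:,1]))>40
vs,us=np.nonzero(red);P=und('scene',np.c_[us+x,vs+y],d)
for v in range(h):
    k=vs==v
    if k.sum()>1:
        q=P[k];print(v+y,us[k].min()+x,us[k].max()+x,k.sum(),np.median(q,0))
print('axis depth grid near tip');
print(d[228:236,254:266].round(3))
cv2.imwrite('pics/q5.png',cv2.resize(p[y:y+h,x:x+w],None,fx=12,fy=12,interpolation=cv2.INTER_NEAREST))
# hole/cover plane heights
print(und('scene',[(255,240),(265,238),(250,236)],d))
E
```

```text
195 254 256 3 [0.5895 0.0288 0.1726]
196 254 256 3 [0.5904 0.0293 0.1711]
197 254 257 4 [0.59   0.0301 0.1685]
198 254 258 5 [0.5898 0.0315 0.1667]
199 254 258 5 [0.5906 0.0308 0.164 ]
200 254 258 5 [0.5896 0.0314 0.1603]
201 254 258 5 [0.5898 0.0306 0.157 ]
202 254 258 5 [0.5898 0.0308 0.1546]
203 254 258 5 [0.5904 0.0309 0.1522]
204 255 258 4 [0.5903 0.0316 0.149 ]
205 255 257 3 [0.5905 0.0301 0.1454]
206 255 257 3 [0.5904 0.0291 0.1418]
207 255 257 3 [0.5897 0.0301 0.1391]
208 255 257 3 [0.5904 0.0295 0.1359]
209 256 257 2 [0.5913 0.0309 0.1344]
210 256 257 2 [0.591  0.0305 0.1308]
211 256 257 2 [0.59   0.0299 0.1264]
213 256 258 3 [0.5908 0.031  0.1211]
214 256 258 3 [0.59   0.0298 0.1173]
215 256 258 3 [0.5901 0.0305 0.1146]
216 256 259 4 [0.5895 0.0312 0.111 ]
axis depth grid near tip
[[0.896 0.896 0.892 0.898 0.894 0.868 0.868 0.896 0.895 0.894 0.    0.895]
 [0.893 0.892 0.895 0.893 0.894 0.87  0.869 0.895 0.893 0.893 0.894 0.893]
 [0.892 0.89  0.894 0.894 0.89  0.892 0.873 0.891 0.893 0.895 0.894 0.893]
 [0.891 0.888 0.888 0.889 0.889 0.89  0.877 0.893 0.888 0.891 0.888 0.888]
 [0.887 0.889 0.889 0.889 0.888 0.892 0.892 0.896 0.892 0.889 0.888 0.882]
 [0.882 0.886 0.884 0.892 0.893 0.917 0.915 0.92  0.894 0.889 0.885 0.887]
 [0.884 0.887 0.884 0.893 0.921 0.915 0.918 0.914 0.918 0.894 0.883 0.884]
 [0.881 0.881 0.882 0.915 0.918 0.915 0.914 0.915 0.917 0.916 0.881 0.882]]
[[0.6051 0.0281 0.0463]
 [0.5895 0.0449 0.0416]
 [0.5973 0.0129 0.0439]]
```

View pics/q5.png

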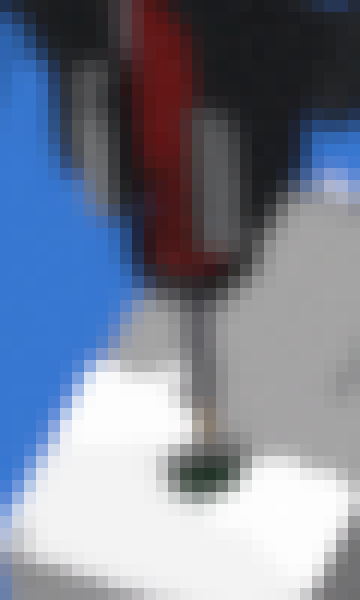

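```bash
python3 - <<'E'
from h import *
np.set_printoptions(precision=4,suppress=True)
p=cv2.imread('pics/sc12.png');d=np.load('pics/sc12.npy')
ax=[]
for v in range(219,232):
    u=np.arange(252,268);P=und('scene',np.c_[u,0*u+v],d)
    k=(d[v,u]>0)&(np.hypot(P[:,0]-.586,P[:,1]-.031)<.008)&(P[:,2]>.055)&(P[:,2]<.105)
    if k.sum():
        m=P[k].mean(0);r=.0025;m2=m[:2]-r*.9*np.array([.9,.435]);ax.append([*m2,m[2]]);print(v,u[k],m2,m[2].round(4))
print('needle axis',np.median(ax,0))
# hole by rays through the z=.046 plane
pts=[]
for v in range(228,242):
    for u in range(250,270):
        if d[v,u]<=0: continue
        q=unz('scene',[(u,v)],.046)[0];w=und('scene',[(u,v)],d)[0]
        if w[2]<.041 and np.hypot(q[0]-.585,q[1]-.031)<.016: pts.append(q[:2])
pts=np.array(pts);print(len(pts),pts.mean(0),pts.min(0),pts.max(0))
for n,f in(('top','tp10'),('scene','sc10')):
    im=cv2.imread(f'pics/{f}.png');b=im.min(2).astype(float);uv=proj(n,[[.5847,.0311,.046]])[0].round().astype(int)
    U,V=np.meshgrid(np.arange(uv[0]-6,uv[0]+7),np.arange(uv[1]-6,uv[1]+7));W=np.clip(235-b[V,U],0,None);W[W<25]=0
    c=np.array([(U*W).sum(),(V*W).sum()])/W.sum();print(n,'dark centroid',c,unz(n,[c],.046),'exp area px',W.sum()/235)
E
```

```text
220 [259 260] [0.586  0.0332] 0.0972
221 [258 259 260] [0.5836 0.0307] 0.09
222 [259 260] [0.5825 0.0312] 0.0856
223 [259 260] [0.583  0.0313] 0.0829
224 [259 260] [0.583  0.0311] 0.0795
225 [259 260] [0.5822 0.0305] 0.0748
226 [259 260] [0.584  0.0312] 0.0738
227 [259 260] [0.5831 0.0306] 0.0691
228 [259 260] [0.5833 0.0305] 0.0659
229 [259 260] [0.584  0.0307] 0.0632
230 [260] [0.5834 0.0314] 0.0593
needle axis [0.5833 0.0311 0.0748]
26 [0.5871 0.0322] [0.5804 0.0248] [0.5927 0.0392]
top dark centroid [285.8916 184.0287] [[0.5839 0.0314 0.046 ]] exp area px 19.00851063829787
scene dark centroid [259.6877 233.6906] [[0.5857 0.0311 0.046 ]] exp area px 14.646808510638298
```

```bash
python3 - <<'E'
from h import *
np.set_printoptions(precision=4,suppress=True)
d=np.load('pics/sc12.npy')
K,R,t=cam('scene')
def bias(z,poly):
    m=np.zeros(d.shape,np.uint8);cv2.fillPoly(m,[np.round(proj('scene',poly)).astype(np.int32)],1);v,u=np.nonzero(m);k=d[v,u]>0;u,v=u[k],v[k]
    q=unz('scene',np.c_[u,v],z);de=(q@R.T+t)[:,2];e=d[v,u]-de;print(len(e),np.median(e),e.std())
bias(.046,rectpts(.03,.04,[.596,.0305,-.035],.046)[:])
bias(.046,rectpts(.01,.04,[.606,.030,-.035],.046)[:])
bias(.0,rectpts(.05,.05,[.68,.05,0],0))
bias(.0,rectpts(.05,.05,[.60,.13,0],0))
b=0
for off in(0,.0015,.003):
  ax=[]
  for v in range(221,231):
    u=np.array([259,260]);P=und('scene',np.c_[u,0*u+v],d-off)
    k=(P[:,2]>.055)&(P[:,2]<.105)
    if k.sum(): ax.append(np.r_[P[k].mean(0)[:2]-.0023*np.array([.9,.435]),P[k].mean(0)[2]])
  print(off,np.median(ax,0))
E
```

```text
240 0.0017717573867506164 0.009494564857821476
93 0.0012641198363568806 0.0015088584829816287
528 0.0006224859275417716 0.0015757874461196273
469 0.0008271590623594172 0.0016053960921033794
0 [0.5832 0.0311 0.0743]
0.0015 [0.584  0.0315 0.0755]
0.003 [0.5849 0.0319 0.0767]
```

Depth puts the needle about 1 mm short of the hole centre in x and centred in y, and it is upright. I'm shifting +1 mm in x and lowering.

Request:
{"op": "servo_tool", "data": {
  "steps": [
    [0, 0, 0, 0.1, 0, 0, 1.1],
    [0, 0, 0, 0, 0, 0, 1.1],
    [0, 0, 0, 0, 0.2, 0, 1.1],
    [0, 0, 0, 0, 0.2, 0, 1.1],
    [0, 0, 0, 0, 0, 0, 1.1]
  ]
}}

```text
time: 27.22
tool_pos: [0.5864, 0.0306, 0.19]
orientation: [-1.571, -0.001, -0.035]
force: [0.1, 0.3, -0.3]
finger_gap: 0.0135
```

```bash
python3 - <<'E'
from h import *
plan([.5857,.0305,.18],-.035,n=1,hand=1.1)
E
```

```text
t 27.22 n 1 min 0.25 d_mm [ -0.7  -0.1 -10. ] w [ 0.     -0.      0.0006] F [ 0.1  0.3 -0.3] gap 13.5
[0.0, -0.0, 0.0006, -0.069, 1.003, -0.013, 1.1]
```

Request:
{"op": "servo_tool", "data": {
  "steps": [
    [0, 0, 0.001, -0.06, 0.3, -0.01, 1.1],
    [0, 0, 0, -0.01, 0.4, 0, 1.1],
    [0, 0, 0, 0, 0.2, 0, 1.1],
    [0, 0, 0, 0, 0, 0, 1.1],
    [0, 0, 0, 0, 0, 0, 1.1]
  ]
}}

```text
time: 27.63
tool_pos: [0.5852, 0.0305, 0.1795]
orientation: [-1.571, 0.001, -0.035]
force: [0.3, -0.1, -0.0]
finger_gap: 0.0136
```

```bash
python3 pv.py q6.png
```

```text
t 27.63 n 1 min 0.39 d_mm [-0.5  0.2 15.5] w [ 0.     -0.     -0.0014] F [ 0.3 -0.1 -0. ] gap 13.6
[0.0, -0.0, -0.0014, -0.055, -1.549, 0.013, 1.1]
```

View pics/q6.png

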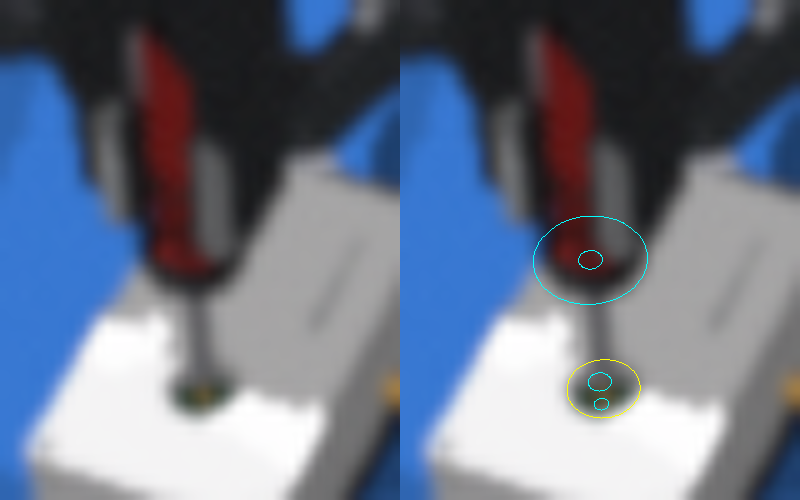

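The crop shows the gold tip at about (203,395), inside the hole, with dark margin on both sides (168 to 232). I'm continuing down.

Request:
{"op": "servo_tool", "data": {
  "steps": [
    [0, 0, 0, 0.04, 0.4, 0, 1.1],
    [0, 0, 0, 0, 0.5, 0, 1.1],
    [0, 0, 0, 0, 0.4, 0, 1.1],
    [0, 0, 0, 0, 0, 0, 1.1],
    [0, 0, 0, 0, 0, 0, 1.1]
  ]
}}

```text
time: 28.1
tool_pos: [0.5857, 0.0305, 0.1651]
orientation: [-1.571, 0.001, -0.035]
force: [-0.0, 0.0, -0.5]
finger_gap: 0.0134
```

```bash
python3 - <<'E'
from h import *
plan([.5856,.0305,.16],-.035,n=1,hand=1.1)
E
```

```text
t 28.1 n 1 min 0.13 d_mm [-0.1 -0.  -5.1] w [ 0.0001 -0.     -0.0012] F [-0.   0.  -0.5] gap 13.4
[0.0001, -0.0, -0.0012, -0.012, 0.514, -0.004, 1.1]
```

Request:
{"op": "servo_tool", "data": {
  "steps": [
    [0, 0, -0.001, 0, 0.2, 0, 1.1],
    [0, 0, 0, 0, 0.2, 0, 1.1],
    [0, 0, 0, 0, 0, 0, 1.1],
    [0, 0, 0, 0, 0, 0, 1.1]
  ]
}}

```text
time: 28.43
tool_pos: [0.5857, 0.0305, 0.1607]
orientation: [-1.571, 0.0, -0.035]
force: [0.4, 0.3, -0.3]
finger_gap: 0.0136
```

```bash
python3 - <<'E'
from h import *
np.set_printoptions(precision=4,suppress=True)
plan([.5856,.0305,.156],-.035,n=1,hand=1.1)
p,d=arm.snapshot('scene');cv2.imwrite('pics/sc13.png',p)
x,y,w,h=240,195,40,55
cv2.imwrite('pics/q7.png',cv2.resize(p[y:y+h,x:x+w],None,fx=10,fy=10,interpolation=cv2.INTER_CUBIC))
ax=[]
for v in range(222,242):
    u=np.arange(254,266);P=und('scene',np.c_[u,0*u+v],d-.0012)
    k=(d[v,u]>0)&(np.hypot(P[:,0]-.586,P[:,1]-.031)<.006)&(P[:,2]>.05)&(P[:,2]<.075)
    if k.sum(): m=P[k].mean(0);ax.append([*(m[:2]-.0023*np.array([.9,.435])),m[2]]);print(v,u[k],ax[-1])
print(np.median(ax,0))
E
```

```text
t 28.43 n 1 min 0.12 d_mm [-0.1 -0.  -4.7] w [ 0.0001 -0.0001 -0.0002] F [ 0.4  0.3 -0.3] gap 13.6
[0.0001, -0.0001, -0.0002, -0.009, 0.468, -0.001, 1.1]
231 [259 260] [np.float64(0.5849484317582379), np.float64(0.03077505319141001), np.float64(0.05752772213392841)]
232 [259 260] [np.float64(0.5852223894046074), np.float64(0.030727059891232644), np.float64(0.054312965962541954)]
[0.5851 0.0308 0.0559]
```

View pics/q7.png

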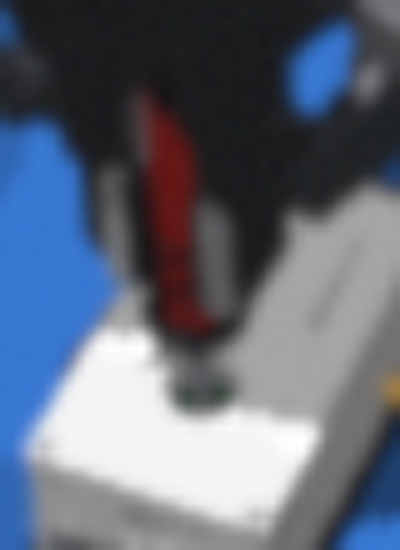

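The needle sits at (0.5851, 0.0308) against the hole at about (0.585, 0.031), so it is centred. Now I press down in small steps, watching the force.

Request:
{"op": "servo_tool", "data": {
  "steps": [
    [0, 0, 0, 0, 0.15, 0, 1.1],
    [0, 0, 0, 0, 0, 0, 1.1]
  ]
}}

```text
time: 28.65
tool_pos: [0.5858, 0.0305, 0.1593]
orientation: [-1.571, -0.0, -0.035]
force: [-0.2, -0.4, -0.1]
finger_gap: 0.0138
```

Request:
{"op": "servo_tool", "data": {
  "steps": [
    [0, 0, 0, 0, 0.08, 0, 1.1],
    [0, 0, 0, 0, 0, 0, 1.1]
  ]
}}

```text
time: 28.82
tool_pos: [0.5861, 0.0306, 0.1587]
orientation: [-1.571, -0.001, -0.035]
force: [-1.2, -0.7, 0.8]
finger_gap: 0.0138
```

Request:
{"op": "servo_tool", "data": {
  "steps": [
    [0, 0, 0, 0, 0.08, 0, 1.1],
    [0, 0, 0, 0, 0, 0, 1.1]
  ]
}}

```text
time: 28.98
tool_pos: [0.5862, 0.0306, 0.1582]
orientation: [-1.571, -0.001, -0.035]
force: [0.6, -0.5, 1.7]
finger_gap: 0.0134
```

Request:
{"op": "servo_tool", "data": {
  "steps": [
    [0, 0, 0.001, -0.04, 0.1, 0, 1.1],
    [0, 0, 0, 0, 0, 0, 1.1]
  ]
}}

```text
time: 29.15
tool_pos: [0.5861, 0.0305, 0.1575]
orientation: [-1.571, -0.001, -0.035]
force: [0.1, -0.1, 1.0]
finger_gap: 0.0137
```

Request:
{"op": "servo_tool", "data": {
  "steps": [
    [0, 0, 0, -0.02, 0.1, 0, 1.1],
    [0, 0, 0, 0, 0, 0, 1.1],
    [0, 0, 0, 0, 0, 0, 1.1]
  ]
}}

```text
time: 29.4
tool_pos: [0.5861, 0.0305, 0.1568]
orientation: [-1.571, -0.002, -0.035]
force: [-0.6, 0.4, 2.5]
finger_gap: 0.0137
```

Request:
{"op": "servo_tool", "data": {
  "steps": [
    [0, 0, 0.001, -0.03, 0.05, 0, 1.1],
    [0, 0, 0, 0, 0, 0, 1.1],
    [0, 0, 0, 0, 0, 0, 1.1]
  ]
}}

```text
time: 29.65
tool_pos: [0.5861, 0.0305, 0.1566]
orientation: [-1.571, -0.001, -0.035]
force: [-0.5, -0.2, 1.9]
finger_gap: 0.0139
```

```bash
python3 - <<'E'
from h import *
np.set_printoptions(precision=4,suppress=True)
F=[]
for i in range(4):
    p,d=arm.snapshot('scene');s=arm.observe();F.append(s['force'][2])
    ax=[]
    for v in range(228,242):
        u=np.arange(254,266);P=und('scene',np.c_[u,0*u+v],d-.0012)
        k=(d[v,u]>0)&(np.hypot(P[:,0]-.586,P[:,1]-.031)<.006)&(P[:,2]>.05)&(P[:,2]<.072)
        if k.sum(): m=P[k].mean(0);ax.append([*(m[:2]-.0023*np.array([.9,.435])),m[2]])
    print(np.median(ax,0) if ax else None,s['tool_pos'],s['orientation'],s['time'])
print('Fz',F)
cv2.imwrite('pics/sc14.png',p);x,y,w,h=225,190,65,80
cv2.imwrite('pics/q8.png',cv2.resize(p[y:y+h,x:x+w],None,fx=7.3,fy=7.3,interpolation=cv2.INTER_CUBIC))
E
```

```text
[0.5862 0.0305 0.0536] [0.5861 0.0306 0.1566] [-1.5707 -0.0013 -0.0351] 29.7
[0.5854 0.0307 0.0528] [0.5861 0.0306 0.1566] [-1.5707 -0.0012 -0.035 ] 29.75
[0.5854 0.0307 0.0528] [0.5861 0.0306 0.1565] [-1.5707 -0.0012 -0.035 ] 29.8
[0.5865 0.0312 0.0543] [0.5861 0.0305 0.1565] [-1.5707 -0.0012 -0.0351] 29.85
Fz [np.float64(0.9347289554885746), np.float64(1.6323189574311678), np.float64(2.009960504648245), np.float64(1.995084706717975)]
```

View pics/q8.png

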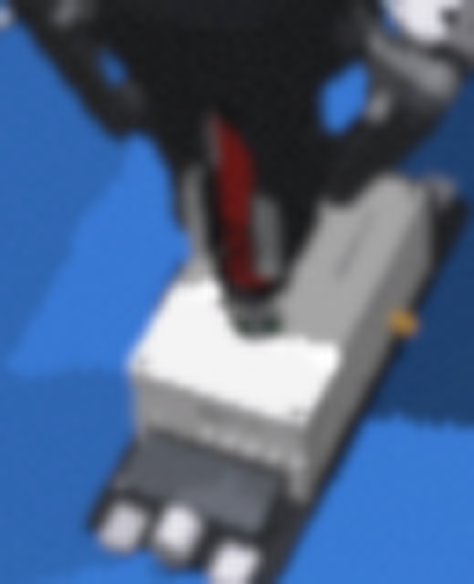

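View pics/sc14.png

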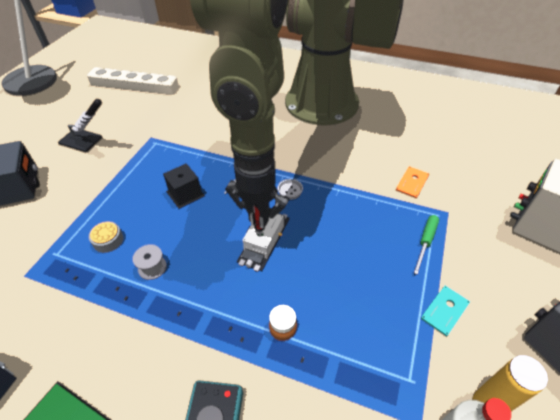

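```bash
python3 -c "
from cell import arm
print(arm.job_done())
s=arm.observe();print(s['time'],s['tool_pos'],s['force'],s['finger_gap'])"
```

```text
the job is handed in; nothing more can be done
None
the job is handed in; nothing more can be done
```

The job is handed in at about 30 s, still holding the pen upright in the cover's hole with its tip pressed on the pad. I set the frame on the module, lifted and re-seated it once because it first sat 1.4 mm off, then put the cover on it.

- **Frame:** in both cameras it fits the tray within about 0.4 mm.
- **Cover:** it sits about 0.8 mm towards +x of the tray and is otherwise flush. I left that rather than risk shifting the frame. The gold pad showed through the hole.
- **Pen position:** in the last images the needle sat about 0.4–1.5 mm towards +x of the hole's centre, mostly under 1 mm, and within 0.6 mm in y. The hole leaves about 5.5 mm of clearance all round. The tool was within about 0.1° of vertical.
- **Pen pressure:** the tip is pressed in about 2 mm. The force read about 1–2 N upward, so roughly 2–2.5 N on the pad once the pen's weight is added.
- **Disagreement:** the two cameras differed by about 0.8 mm in x throughout, so I can't place the needle or the cover more finely than that.
- **Bystanders:** in the last picture the other things on the bench looked unmoved. The arm hid part of the dish and the tweezers, so I couldn't fully confirm those two.

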